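# Cap the lubricator pot and set its needle valve two turns open

### The arm

A 6-joint arm with a two-finger parallel gripper is mounted at the origin on a cart in front of the work surface, level with it; the furniture and walls round the work are solid. World frame = base frame: x ahead of the robot, y to its left, z up, the work surface at z = 0. Lengths are in mm, angles in rad, forces in N, time in s.
With the tool pointing down it reaches from about 350 to 775 mm from the base axis. Payload 7.3 kg.
Tool frame: the origin (TCP) lies on the centre line of the jaws, within the pads' length; the fingertips stand 22 mm ahead of it and the grasp point (between the pads) lies 3 mm ahead of it; z points along the fingers, y is the direction in which the jaws open and shut (so a half turn about z gives the same grasp; the last joint's range is limited). The gripper opens to 92 mm and grips with 3 to 60 N. Pads are 19 mm wide; open, the fingers measure 130 mm over their backs; the gripper's body (75 mm by 190 mm) begins 47 mm behind the grasp point.
Start: joints at [1.009, 0.342, 1.524, -0, 1.275, -0.146], TCP at [212.048, 480.293, 217.341] pointing down, gripper open.
Joint ranges: [-2.53, 2.53], [-0.77, 2.02], [0.04, 2.7], [-1, 4.14], [0.28, 2.66], [-3.11, 3.11]. Speed limits (rad/s): [2.57, 2.57, 3.14, 3.14, 3.14, 3.14].

### API

Orientations are given as [roll, pitch, yaw] about the fixed x, y, z axes, in that order (R = Rz(yaw) Ry(pitch) Rx(roll)).
In Python, from plant import get_obs, capture, close_job gives the robot as it stands.
- The arm moves only by the tool carry_out, never from a script. Its arguments are lists of equal length, an entry for each row: "xyz": the shift along the tool's x, y, z scaled (see below), a list of three; "dr": the turn, a rotation vector about the tool's x, y, z scaled (see below), a list of three. A call has 1 to 8 rows; each row shifts and turns the commanded pose from where the row before left it, along the tool's axes as they then stand; what a row does not reach is not made up. The controller multiplies each number of a shift by 0.06 m and each number of a turn by 8 degrees. A row lasts 1/8 s, in which the tool goes at most 62.5 mm and 10.7 degrees, less where a joint would pass 70% of its speed; a pose out of reach is approached as far as the arm can. A call with a number of a shift or a turn outside -1 to 1 is refused whole. A call with a gripper value outside its range is refused whole. "gripper" is the gripper's target within -1 to 1 (fully open at 1, half-way at 0, shut at -1), set as the call begins (left out, the last holds). The fingers move at their own pace and stop on an object; the grip force is fixed at half the most. Time passes only in rows, so rows that do not move let the fingers close. It gives the time, the measured TCP pose, the force and the opening at its end, in the units of the state.
- get_obs(): the state, without advancing time (a new reading comes with each control period).
- capture(name): name is "scene" or "top" or "wrist"; returns a dict with "image" (480x640x3 uint8, blue, green, red), "fx", "fy", "cx", "cy" (pixels), "pose" (4x4, takes a point from camera to world coordinates). Camera axes: x right, y up, looking along -z (the intrinsics and any distortion apply to the point x, -y, -z); pixel columns grow to the right and rows downward; lengths in mm; the calibration is good to about 2 mm. A picture is of the moment at which its call begins. There is no depth.
- close_job(): hands the job in, once; it reports no verdict.
The state is a dict: "time": time; "joint_positions": joint angles; "dq": joint speeds; "tau": joint torques, N m; "tool_pos": TCP position; "tcp_rot": TCP orientation; "contact_force": force on the tool from outside, world axes, zero at the start; "moment": the same for the moment, N m; "grip_width": finger opening in mm.
Only numpy, scipy, OpenCV 4.12 (cv2) and the standard library are available. Lean on these libraries where they do the work, as an engineer would, in place of code of your own. Each camera call takes 0.05 s, during which the arm holds its last target.

### The job

Get the air lubricator unit ready: first screw the oil pot's filler cap clockwise until it is fully home, then take the revolving handle on the valve wheel and turn the wheel clockwise until it stops, fully shut. From that stop back it off (counterclockwise) exactly two full turns, and finish still gripping the handle with the wheel at rest at that setting - do not let go. Leave the cap home and the loose things on and around the unit where they are.

Things in the scene. Friction and masses are not known exactly. Their poses are not given: they have to be found in the camera images.
- air_unit: Fixed unit on the bench: plate 150 (x) x 320 (y) x 10 mm, origin at the centre of its underside, z up; yaw within 0.3 rad of square. At (0, +85 mm) a grey round oil pot, 88 mm across, with the black filler cap on top; at (0, -85 mm) a brass valve with a dark steel hand wheel; a copper pipe low between them. Highest points: cap 154 mm, crank handle 150 mm above the bench.
- cap_grip (a point): Point on the filler cap's vertical axis, 142 mm above the bench, near the top of its upright bar grip. The bar is 50 mm long, 12 mm thick, and reaches from 118 to 154 mm above the bench; it stands on a disc 56 mm across, disc top at 118 mm. The point's x axis runs along the bar, y across its thickness, z up. The cap only turns; it does not rise or sink.
- filler_cap (a joint): Angle of the filler cap, rad: 0 = screwed fully home (hard stop, bar along the plate's x axis), positive = loosened, counterclockwise seen from above. Starts loosened by 0.6 to 1.2; turning needs about 0.1 N m and it stays where it is left.
- wheel_hub (a point): Centre of the valve wheel on its vertical axis, 92 mm above the bench. The wheel is 104 mm across over its 12 mm thick rim, has three spokes, and its top is 98 mm above the bench; it does not rise or sink. The point's axes turn with the wheel: its -x axis points at the crank handle.
- valve_wheel (a joint): Angle of the valve wheel, rad: 0 = shut (hard stop, handle on the plate's -x side of the hub), growing counterclockwise seen from above as the valve opens, counted over several turns (one turn 6.283). Starts 1.5 to 5.5 open; turning needs about 0.08 N m (2 N at the handle) and it stays where it is left.
- crank_handle: Upright black revolving handle on the wheel's rim, a plain round grip 18 mm across and 46 mm tall (104 to 150 mm above the bench), 46 mm from the wheel's axis; it spins freely on its own vertical pin, so a gripper holding it can go round with the wheel without turning. Origin at the centre of its lower end.
- handle_mid (a point): Point on the crank handle's own axis, at its middle, 128 mm above the bench.
- core_small: Bystander: bare steel ring core, 56 mm across, 20 mm high, loose on the unit's plate behind the pipe; origin under its centre.
- terminal_strip: Bystander: cream screw terminal strip, 20 x 102 x 14 mm, loose on the unit's plate in front of the pipe; origin under its centre.
- core_big: Bystander: bare steel ring core, 80 mm across, 26 mm high, loose on the bench; origin under its centre.
- parts_tub: Bystander: small blue plastic tub, 71 mm across, 41 mm high, loose on the bench; origin under its centre.
- side_cutter: Bystander: side cutters with red grips, 130 x 57 x 11 mm, lying loose on the bench; origin under its centre.
- screwdriver_1: Bystander: screwdriver with orange grip, 193 x 25 x 27 mm, lying loose on the bench; origin under its centre.
- scissors: Bystander: scissors with black bows, 143 x 67 x 8 mm, lying loose on the bench; origin under its centre.

How it is judged:
By the outcome, as a careful person would: the job done as asked, in the order asked, and still so for the second after the job is handed in, while the arm keeps its last pose, push and grip.
It also fails if it takes over 72 s, if anything falls off the work surface, if the arm or the gripper's body presses on something with over 40 N, if the wrist force passes 120 N, or if a joint passes its speed limit or range.

## Working session

There is one attempt and no reset: what is moved stays moved. The work goes in short steps, Python scripts to look and compute and a tool call to move; the robot and the scene stay as the last step left them, time stands still between calls to the robot, and variables do not carry over. Pictures are saved under pics/ and viewed, and the job is handed in when it is done.

Besides the shell and the picture viewer there is one more tool, called after ">>>" as name(argument=value, ...), one argument or row to a line, values as JSON. carry_out: Moves the arm, as the interface text tells. Shifts and turns lie within -1 to 1; 1 stands for 0.06 m of shift or 8 degrees of turn. Its arguments: {"type":"object","properties":{"xyz":{"type":"array"},"dr":{"type":"array"},"gripper":{"type":"number"}},"required":["xyz","dr"]}

```bash
ls; mkdir -p pics; python3 - <<'E'
from plant import *
import cv2
o=get_obs(); print({k:o[k] for k in('time','joint_positions','tool_pos','tcp_rot','grip_width','contact_force')})
for n in('scene','top','wrist'):
    c=capture(n); cv2.imwrite(f'pics/{n}0.png',c['image']); print(n,c['fx'],c['fy'],c['cx'],c['cy'],c['pose'],[k for k in c])
E
```

```text
pics
{'time': 0.0, 'joint_positions': array([ 1.00899246e+00,  3.42711063e-01,  1.52501483e+00, -7.20708424e-06,
        1.27536761e+00, -1.46003688e-01]), 'tool_pos': array([211.82122617, 479.92216991, 216.65177423]), 'tcp_rot': array([-3.14010676e+00, -2.11534329e-04,  2.72579442e+00]), 'grip_width': 91.74505639920744, 'contact_force': array([-0.16865613,  0.4126672 ,  0.13972239])}
scene 574.5736177315431 574.5736177315431 329.2604684375653 242.41810304900235 [[-4.61698281e-01 -5.02891417e-01  7.30708506e-01  1.68616022e+03]
 [ 8.86830332e-01 -2.79473931e-01  3.68003104e-01  5.98952005e+02]
 [ 1.91483757e-02  8.17920867e-01  5.75011995e-01  9.55044403e+02]
 [ 0.00000000e+00  0.00000000e+00  0.00000000e+00  1.00000000e+00]] ['image', 'fx', 'fy', 'cx', 'cy', 'pose']
top 506.11976328900806 506.11976328900806 321.2300378496313 238.06088624266482 [[-2.54094707e-03  9.94913415e-01 -1.00701734e-01  4.67078501e+02]
 [-9.99915653e-01 -3.81046589e-03 -1.24163788e-02  5.04972347e+01]
 [-1.27369424e-02  1.00661691e-01  9.94839180e-01  1.37558622e+03]
 [ 0.00000000e+00  0.00000000e+00  0.00000000e+00  1.00000000e+00]] ['image', 'fx', 'fy', 'cx', 'cy', 'pose']
wrist 337.16015725859785 337.16015725859785 324.09587458544894 238.2932339285104 [[ 4.04343144e-01 -8.79661652e-01 -2.50403673e-01  1.44794038e+02]
 [ 9.14607352e-01  3.88859104e-01  1.10824134e-01  5.11203878e+02]
 [-1.15992838e-04 -2.73832019e-01  9.61777527e-01  3.84733960e+02]
 [ 0.00000000e+00  0.00000000e+00  0.00000000e+00  1.00000000e+00]] ['image', 'fx', 'fy', 'cx', 'cy', 'pose']
```

View pics/scene0.png

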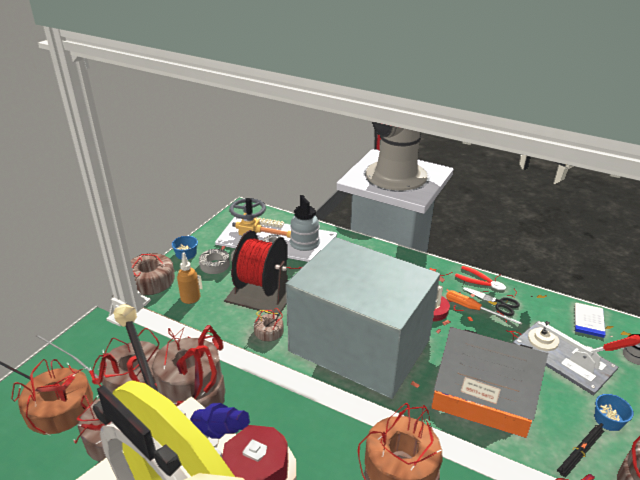

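View pics/top0.png

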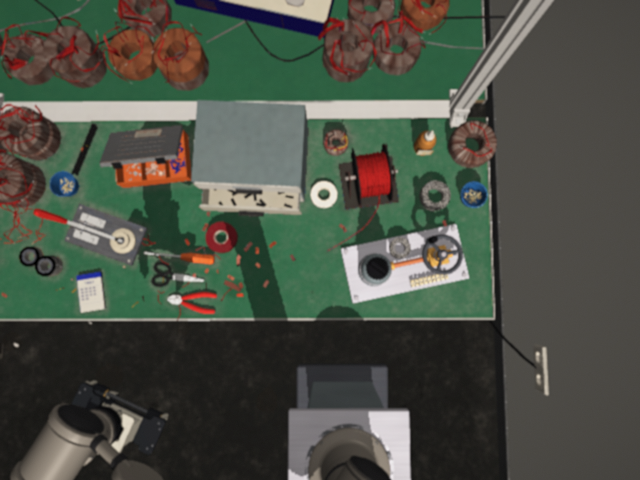

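View pics/wrist0.png

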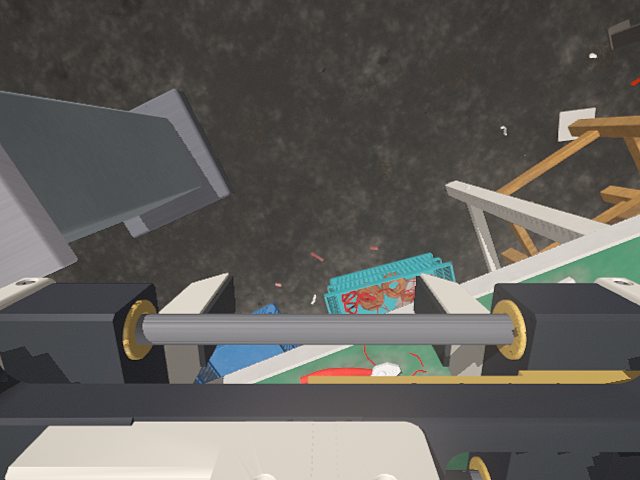

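Scene view: unit at upper left (wheel ~(247,208), cap ~(304,205)). Top view: plate spans about (341,226)–(469,302), with the pot at (376,267) and the wheel at (441,253). The wrist camera doesn't see the unit. I'll zoom in.

```bash
python3 - <<'E'
import cv2
a=cv2.imread('pics/top0.png')[210:320,330:480]; cv2.imwrite('pics/top0z.png',cv2.resize(a,(750,550),interpolation=cv2.INTER_CUBIC))
a=cv2.imread('pics/scene0.png')[180:280,200:350]; cv2.imwrite('pics/scene0z.png',cv2.resize(a,(750,500),interpolation=cv2.INTER_CUBIC))
E
cat > h.py <<'E'
import numpy as np, cv2
from plant import *
def ray(c,u,v):
    d=np.array([(u-c['cx'])/c['fx'],-(v-c['cy'])/c['fy'],-1.]); P=np.array(c['pose']); return P[:3,3],P[:3,:3]@d
def onz(c,u,v,z):
    o,d=ray(c,u,v); return o+d*(z-o[2])/d[2]
def proj(c,p):
    P=np.array(c['pose']); q=P[:3,:3].T@(np.array(p,float)-P[:3,3]); return c['cx']-c['fx']*q[0]/q[2], c['cy']+c['fy']*q[1]/q[2]
def tri(c1,p1,c2,p2):
    o1,d1=ray(c1,*p1);o2,d2=ray(c2,*p2)
    t=np.linalg.lstsq(np.c_[d1,-d2],o2-o1,rcond=None)[0]; a=o1+d1*t[0]; b=o2+d2*t[1]; return (a+b)/2, np.linalg.norm(a-b)
E
```

```text
(no output)
```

View pics/top0z.png

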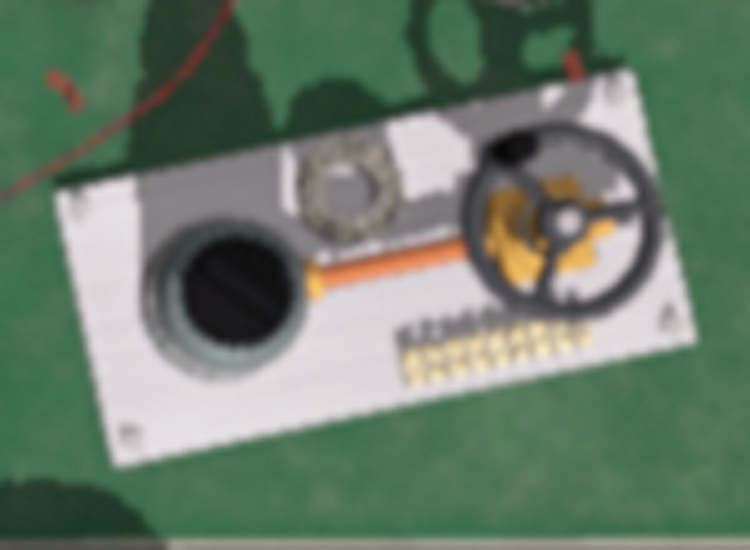

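View pics/scene0z.png

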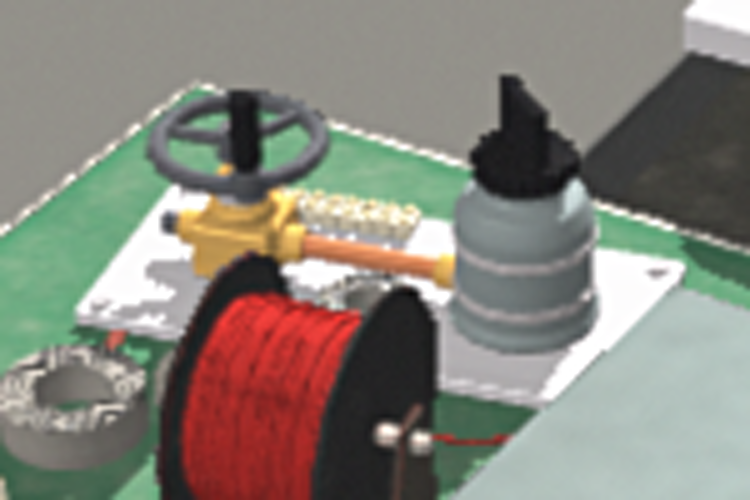

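```bash
python3 - <<'E'
from h import *
c=capture('top'); img=c['image']
f=lambda p:((p[0]+.5)/5-.5+330,(p[1]+.5)/5-.5+210)
# plate corners via mask
hsv=cv2.cvtColor(img,cv2.COLOR_BGR2HSV)
C=[onz(c,*f(p),10)[:2] for p in[(57,190),(632,70),(697,342),(115,466)]]
C=np.array(C);print(C.round(1),C.mean(0))
e=(C[0]-C[1])+(C[3]-C[2]); yaw=np.arctan2(e[1],e[0])-np.pi/2
e2=(C[0]-C[3])+(C[1]-C[2]); yaw2=np.arctan2(e2[1],e2[0]); print(yaw,yaw2, np.linalg.norm(C[0]-C[1]),np.linalg.norm(C[0]-C[3]))
ct=C.mean(0)
for y in(yaw,yaw2):
  R=np.array([[np.cos(y),-np.sin(y)],[np.sin(y),np.cos(y)]])
  print('pot',ct+R@[0,85],'valve',ct+R@[0,-85])
print('cap img',onz(c,*f((238,292)),118),'hub img',onz(c,*f((568,222)),98))
# wheel outer ellipse zoomed: x 462-663,y 122-322
print('wheel c',onz(c,*f((562.5,222)),95))
for z in(104,128,150): print('handle',z,onz(c,*f((515,147)),z))
p=onz(c,*f((200,252)),154);q=onz(c,*f((283,325)),154);d=p-q
print('bar',p,q,np.linalg.norm(d),np.arctan2(d[1],d[0]))
E
```

```text
[[ 579.2   14.1]
 [ 643.3 -297.9]
 [ 496.2 -328.3]
 [ 430.9  -16. ]] [ 537.38812066 -157.02392993]
0.20437844946709638 0.2020020275904187 318.5508680991478 151.27923998988877
pot [520.13664096 -73.79300751] valve [ 554.63960037 -240.25485236]
pot [520.33448127 -73.75224577] valve [ 554.44176006 -240.2956141 ]
cap img [519.2382518  -72.39419235 118.        ] hub img [ 554.82659397 -241.0319013    98.        ]
wheel c [ 555.04213895 -238.94447687   95.        ]
handle 104 [ 592.34300148 -214.06442181  104.        ]
handle 128 [ 589.97875125 -209.07106809  128.        ]
handle 150 [ 587.81152187 -204.49382719  150.        ]
bar [537.08473775 -50.8281461  154.        ] [501.822572   -90.27262513 154.        ] 52.9082910211125 0.841322936921969
```

Measurements: plate yaw ≈ 0.203, pot axis ≈ (520,-73), valve axis ≈ (554.6,-240.3), bar world angle ≈ 0.84 (cap ≈ 0.64 loose), handle at world angle ≈ 0.72 (wheel ≈ 3.66 open). The next move takes the tool over the pot.

>>> carry_out(
  xyz=[
    [-0.7, -0.53, 0],
    [-0.7, -0.53, 0],
    [-0.7, -0.53, 0],
    [-0.7, -0.53, 0],
    [-0.7, -0.53, 0],
    [-0.7, -0.53, 0],
    [-0.7, -0.53, 0],
    [-0.7, -0.53, 0],
  ],
  dr=[
    [0, 0, 0],
    [0, 0, 0],
    [0, 0, 0],
    [0, 0, 0],
    [0, 0, 0],
    [0, 0, 0],
    [0, 0, 0],
    [0, 0, 0],
  ],
  gripper=0.3,
)

```text
time: 1.2
tool_pos: [417.2, 110.2, 217.4]
tcp_rot: [3.141, 0.0, 2.726]
contact_force: [0.7, 1.0, -1.1]
grip_width: 59.7
```

>>> carry_out(
  xyz=[
    [-0.7, -0.53, 0],
    [-0.7, -0.53, 0],
    [-0.5, -0.4, 0],
    [-0.2, -0.15, 0],
    [0, 0, 0],
    [0, 0, 0],
    [0, 0, 0],
    [0, 0, 0],
  ],
  dr=[
    [0, 0, 0],
    [0, 0, 0],
    [0, 0, 0],
    [0, 0, 1],
    [0, 0, 1],
    [0, 0, 1],
    [0, 0, 1],
    [0, 0, 1],
  ],
)

```text
time: 2.2
tool_pos: [492.8, -27.4, 217.1]
tcp_rot: [-3.141, -0.0, 2.023]
contact_force: [0.5, -0.5, -0.5]
grip_width: 59.5
```

>>> carry_out(
  xyz=[
    [0, 0, 0],
    [0, 0, 0],
    [0, 0, 0],
    [0, 0, 0],
    [0, 0, 0],
    [0, 0, 0],
    [0, 0, 0],
    [0, 0, 0],
  ],
  dr=[
    [0, 0, 1],
    [0, 0, 1],
    [0, 0, 1],
    [0, 0, 1],
    [0, 0, 1],
    [0, 0, 1],
    [0, 0, 1],
    [0, 0, 1],
  ],
)

```text
time: 3.2
tool_pos: [492.8, -27.4, 217.1]
tcp_rot: [-3.141, 0.0, 0.906]
contact_force: [0.4, -0.4, 0.0]
grip_width: 59.6
```

```bash
python3 - <<'E'
from h import *
c=capture('wrist'); cv2.imwrite('pics/w1.png',c['image'])
for n,p in dict(cap=(519.7,-73.2,154),hub=(554.6,-240.3,98),hnd=(590,-209,128)).items(): print(n,proj(c,p))
c=capture('top');cv2.imwrite('pics/t1.png',c['image'][150:390,280:600])
E
```

```text
cap (np.float64(392.04568635856054), np.float64(276.1338646195778))
hub (np.float64(507.6205623651703), np.float64(358.44441632592475))
hnd (np.float64(543.7673540704175), np.float64(333.29477936211583))
```

View pics/w1.png

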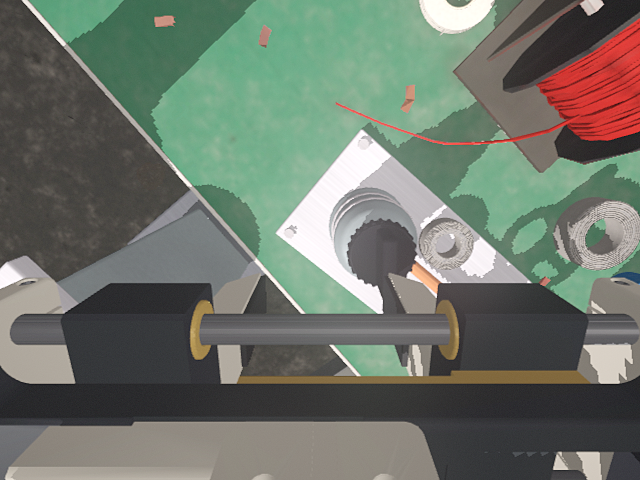

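```bash
python3 - <<'E'
import cv2,numpy as np
a=cv2.imread('pics/w1.png')[180:330,310:490]; a=np.clip(a.astype(float)*2.2,0,255).astype('uint8'); cv2.imwrite('pics/w1z.png',cv2.resize(a,(720,600),interpolation=cv2.INTER_CUBIC))
E
```

```text
(no output)
```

View pics/w1z.png

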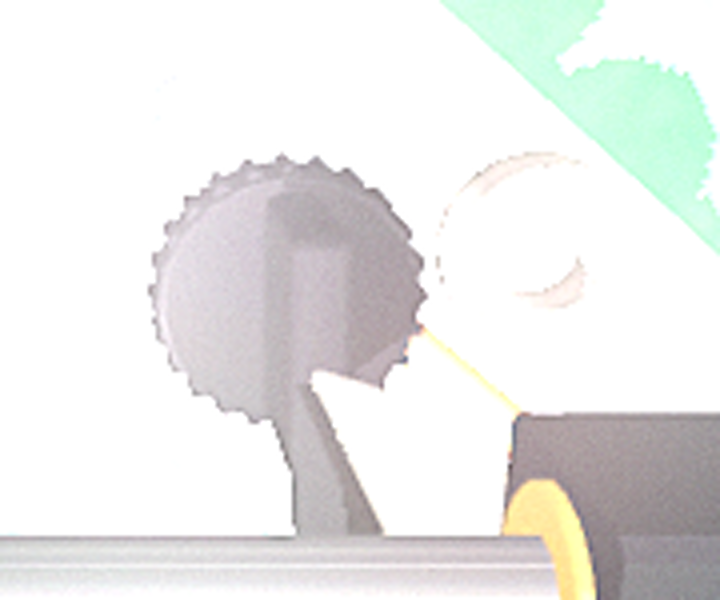

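```bash
python3 - <<'E'
from h import *
c=capture('wrist')
f=lambda p:((p[0]+.5)/4-.5+310,(p[1]+.5)/4-.5+180)
A=[onz(c,*f(p),154) for p in[(292,250),(350,250),(348,340),(290,340)]]
print(np.round(A,1)); e=A[1]-A[2]; print('dir r',np.arctan2(e[1],e[0])); e=A[0]-A[3]; print('dir l',np.arctan2(e[1],e[0]))
m=(A[0]+A[1])/2; print('far end mid',m,'width',np.linalg.norm(A[0]-A[1]))
for th in(.80,.84,.88,.92): print(th, m[:2]-25*np.array([np.cos(th),np.sin(th)]))
print(get_obs()['tool_pos'],get_obs()['tcp_rot'],get_obs()['time'])
E
```

```text
[[529.5 -47.5 154. ]
 [537.7 -53.9 154. ]
 [527.7 -67.8 154. ]
 [519.3 -61.3 154. ]]
dir r 0.9471933059611579
dir l 0.9354350649661739
far end mid [533.58798826 -50.68634336 154.        ] width 10.364175767657423
0.8 [516.17032052 -68.62024564]
0.84 [516.90141761 -69.30242136]
0.88 [517.65920965 -69.95481534]
0.92 [518.44248434 -70.57638387]
[492.82311867 -27.38639233 217.18610739] [-3.14132101e+00  4.55501762e-05  9.13050495e-01] 3.35
```

>>> carry_out(
  xyz=[
    [-0.16, 0.4, 0],
    [-0.16, 0.4, 0],
    [0, 0, 0.3],
    [0, 0, 0.4],
    [0, 0, 0.3],
    [0, 0, 0.18],
    [0, 0, 0],
  ],
  dr=[
    [0, 0, 0],
    [0, 0, 0],
    [0, 0, 0],
    [0, 0, 0],
    [0, 0, 0],
    [0, 0, 0],
    [0, 0, 0],
  ],
)

```text
time: 4.22
tool_pos: [518.7, -71.9, 146.0]
tcp_rot: [-3.14, 0.0, 0.912]
contact_force: [0.3, -0.5, 0.9]
grip_width: 59.8
```

>>> carry_out(
  xyz=[
    [0, 0, 0],
    [0, 0, 0],
    [0, 0, 0],
    [0, 0, 0],
    [0, 0, 0],
    [0, 0, 0],
  ],
  dr=[
    [0, 0, 0],
    [0, 0, 0],
    [0, 0, 0],
    [0, 0, 0],
    [0, 0, 0],
    [0, 0, 0],
  ],
  gripper=-1,
)

```text
time: 4.97
tool_pos: [519.1, -72.0, 146.5]
tcp_rot: [3.142, -0.0, 0.911]
contact_force: [0.6, 0.4, 0.6]
grip_width: 4.3
```

```bash
python3 - <<'E'
from h import *
c=capture('wrist'); a=c['image'][150:450,150:500]; a=np.clip(a.astype(float)*1.8,0,255).astype('uint8'); cv2.imwrite('pics/w2.png',cv2.resize(a,(700,600)))
c=capture('scene');a=c['image'][150:270,200:360];cv2.imwrite('pics/s2.png',cv2.resize(a,(800,600),interpolation=cv2.INTER_CUBIC))
o=get_obs();print(o['grip_width'],o['time'],o['moment'],o['contact_force'])
E
```

```text
0.9816343934975088 5.075 [-0.09669592  0.13193404 -0.01408094] [-0.27027655 -0.55527488  0.42868487]
```

View pics/w2.png

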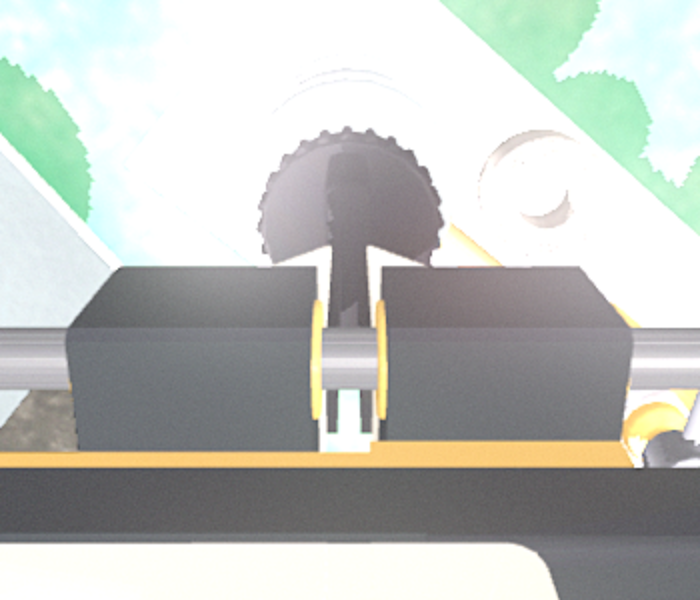

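View pics/s2.png

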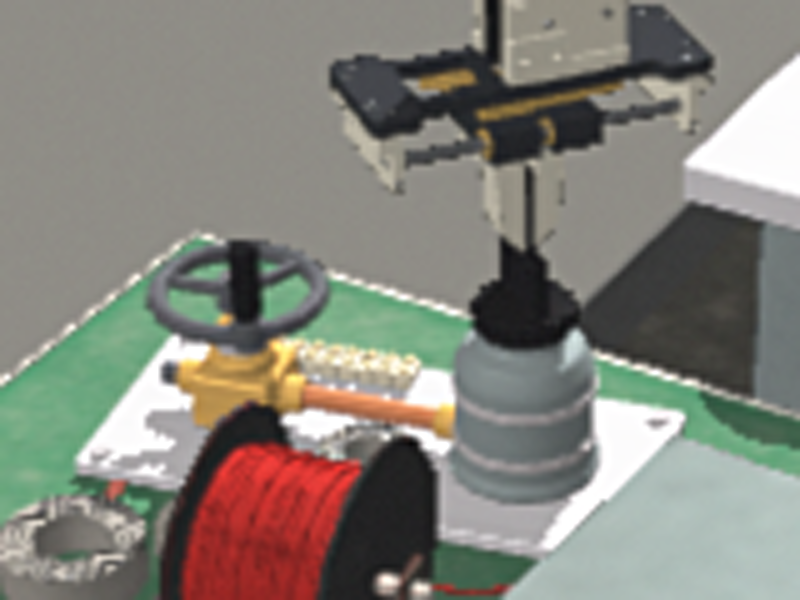

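```bash
python3 - <<'E'
from h import *
o=get_obs();p=o['tool_pos'];print(p,o['joint_positions'],o['grip_width'],o['time'])
c=capture('scene');g=lambda q:np.round([(q[0]-200)*5,(q[1]-150)*5])
for z in(118,124,143,146,154): print(z,g(proj(c,(p[0],p[1],z))))
for s in(-25,25): print('barend',g(proj(c,(519.5+s*np.cos(.91),-72.3+s*np.sin(.91),154))))
w=capture('wrist')
for z in(118,124,143,154): print(z,proj(w,(p[0],p[1],z)))
for s in(-25,25): print('barend',proj(w,(519.5+s*np.cos(.91),-72.3+s*np.sin(.91),154)))
cv2.imwrite('pics/w3.png',w['image'])
print(get_obs()['grip_width'])
E
```

```text
[519.05831747 -72.02258533 146.49035538] [-2.84242746e-01  4.08559878e-01  1.63252556e+00  9.33118581e-05
  1.10049989e+00  3.75819230e-01] 0.9816343934975088 5.075
118 [515. 299.]
124 [515. 290.]
143 [515. 260.]
146 [515. 255.]
154 [515. 243.]
barend [496. 221.]
barend [532. 265.]
118 (np.float64(324.89896790730916), np.float64(268.29023547927284))
124 (np.float64(324.911189744413), np.float64(271.855622712464))
143 (np.float64(324.95490756087565), np.float64(284.60910186254284))
154 (np.float64(324.9843917210487), np.float64(293.21030046874887))
barend (np.float64(325.9044872521443), np.float64(335.64915104705483))
barend (np.float64(326.07118285987843), np.float64(247.12706476756026))
0.001971968585276517
```

View pics/w3.png

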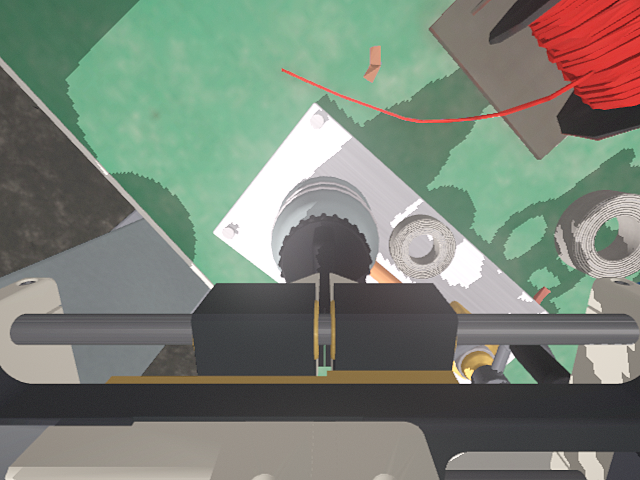

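```bash
python3 - <<'E'
from h import *
c=capture('scene');a=c['image'][170:230,260:340];a=np.clip(a.astype(float)*1.8,0,255).astype('uint8');cv2.imwrite('pics/s3.png',cv2.resize(a,(800,600),interpolation=cv2.INTER_CUBIC))
c=capture('top');a=c['image'][220:310,330:450];a=np.clip(a.astype(float)*1.8,0,255).astype('uint8');cv2.imwrite('pics/t3.png',cv2.resize(a,(800,600),interpolation=cv2.INTER_CUBIC))
E
```

```text
(no output)
```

View pics/s3.png

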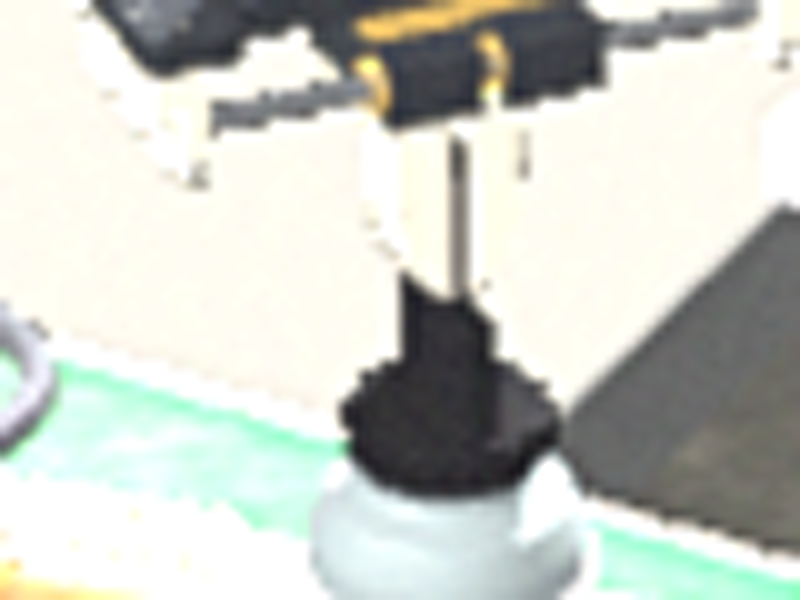

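View pics/t3.png

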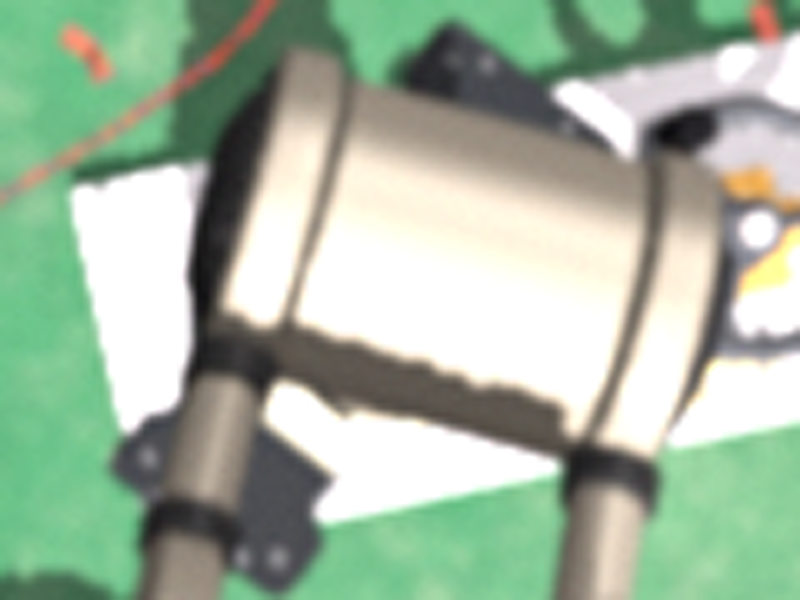

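```bash
python3 - <<'E'
from h import *
a=cv2.imread('pics/w3.png')[200:350,235:415]; a=np.clip(255*(a/255.)**.45,0,255).astype('uint8'); cv2.imwrite('pics/w3z.png',cv2.resize(a,(720,600),interpolation=cv2.INTER_CUBIC))
w=capture('wrist');o=get_obs();p=o['tool_pos'];th=.911
X=np.array([np.cos(th),np.sin(th),0]);Y=np.array([np.sin(th),-np.cos(th),0]);Z=np.array([0,0,-1])
for x in(-9.5,0,9.5):
  for z in(22,3,-20): 
    q=proj(w,p+x*X+z*Z); print(x,z,np.round(((q[0]-235)*4,(q[1]-200)*4)))
E
```

```text
-9.5 22 [360. 347.]
-9.5 3 [360. 403.]
-9.5 -20 [360. 488.]
0 22 [360. 289.]
0 3 [360. 340.]
0 -20 [360. 417.]
9.5 22 [360. 229.]
9.5 3 [360. 275.]
9.5 -20 [360. 345.]
```

View pics/w3z.png

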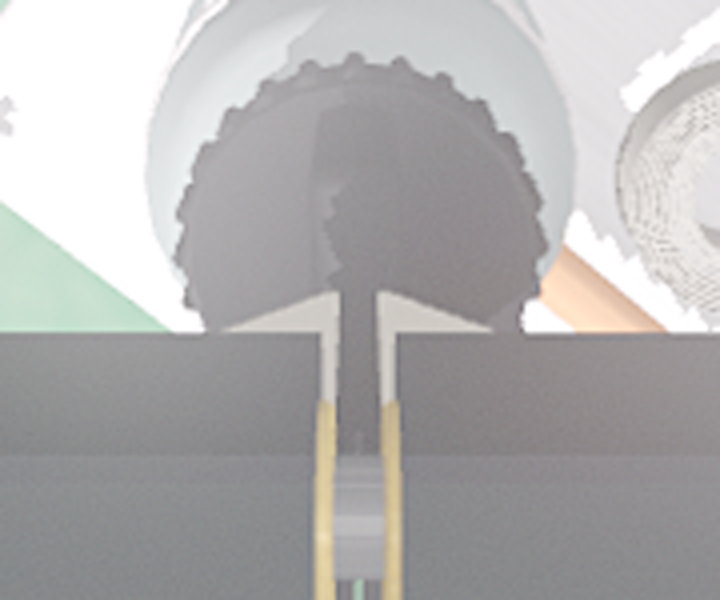

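```bash
python3 - <<'E'
from h import *
from scipy.spatial.transform import Rotation as Ro
w=capture('wrist');o=get_obs();p=o['tool_pos'];R=Ro.from_euler('xyz',o['tcp_rot']).as_matrix()
P=w['pose']
for d,u,v in((169.4,323.5,275),):
  q=np.array([(u-w['cx'])/w['fx']*d,-(v-w['cy'])/w['fy']*d,-d]); print('tool frame',R.T@(P[:3,:3]@q+P[:3,3]-p))
print('cam in tool',R.T@(P[:3,3]-p), R.T@P[:3,:3])
a=cv2.imread('pics/wrist0.png')[250:370,130:510];a=np.clip(255*(a/255.)**.6,0,255).astype('uint8');cv2.imwrite('pics/w0z.png',cv2.resize(a,(760,240)))
E
```

```text
tool frame [ 11.20899997  -0.70584953 -10.11902668]
cam in tool [  75.31034246   -0.22259053 -168.00305139] [[-5.16534207e-04  9.61817917e-01  2.73689655e-01]
 [ 9.99999411e-01  2.35468217e-04  1.05980021e-03]
 [ 9.54889612e-04  2.73690042e-01 -9.61817472e-01]]
```

View pics/w0z.png

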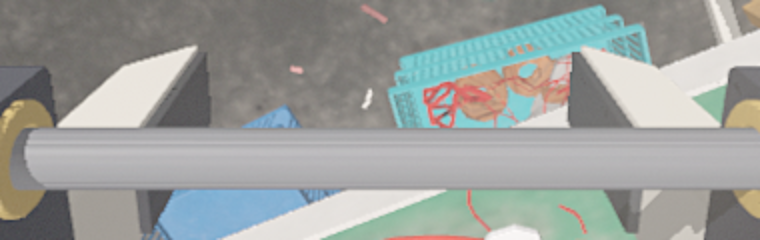

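The fingers closed completely (width 0) without catching the bar. In the wrist and scene views the tips appear to end about 28 mm higher than described, just over the bar top. I'll open and step down while watching the force.

>>> carry_out(
  xyz=[
    [0, 0, -0.05],
    [0, 0, 0],
    [0, 0, 0],
    [0, 0, 0],
    [0, 0, 0],
  ],
  dr=[
    [0, 0, 0],
    [0, 0, 0],
    [0, 0, 0],
    [0, 0, 0],
    [0, 0, 0],
  ],
  gripper=-0.2,
)

```text
time: 6.0
tool_pos: [519.0, -72.0, 149.5]
tcp_rot: [-3.141, -0.0, 0.911]
contact_force: [-0.2, -0.6, -0.3]
grip_width: 36.6
```

>>> carry_out(
  xyz=[
    [0, 0, 0.05],
    [0, 0, 0.05],
    [0, 0, 0],
  ],
  dr=[
    [0, 0, 0],
    [0, 0, 0],
    [0, 0, 0],
  ],
)

```text
time: 6.38
tool_pos: [518.8, -72.0, 143.1]
tcp_rot: [-3.141, 0.0, 0.911]
contact_force: [0.5, -0.0, -0.1]
grip_width: 37.0
```

```bash
python3 - <<'E'
from h import *
c=capture('wrist'); a=c['image'][200:350,235:415]; a=np.clip(255*(a/255.)**.45,0,255).astype('uint8'); cv2.imwrite('pics/w4z.png',cv2.resize(a,(720,600),interpolation=cv2.INTER_CUBIC))
c=capture('scene');a=c['image'][170:230,260:340];a=np.clip(255*(a/255.)**.6,0,255).astype('uint8');cv2.imwrite('pics/s4.png',cv2.resize(a,(800,600),interpolation=cv2.INTER_CUBIC))
E
```

```text
(no output)
```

View pics/w4z.png

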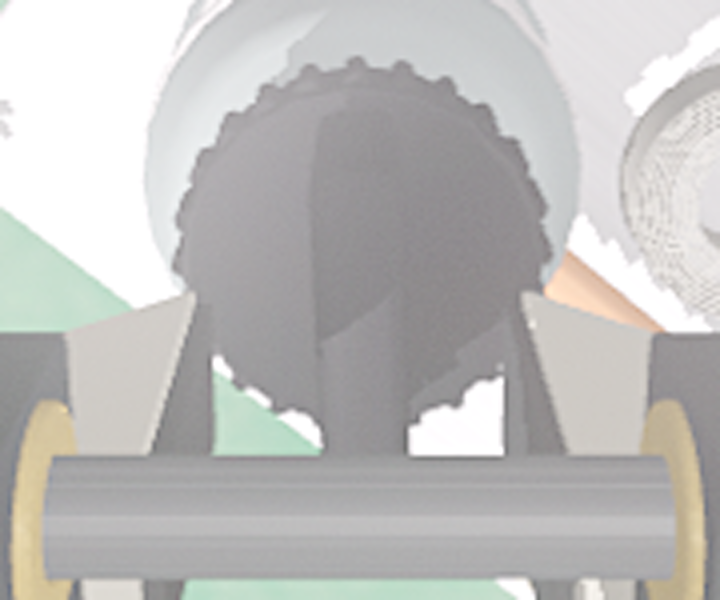

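View pics/s4.png

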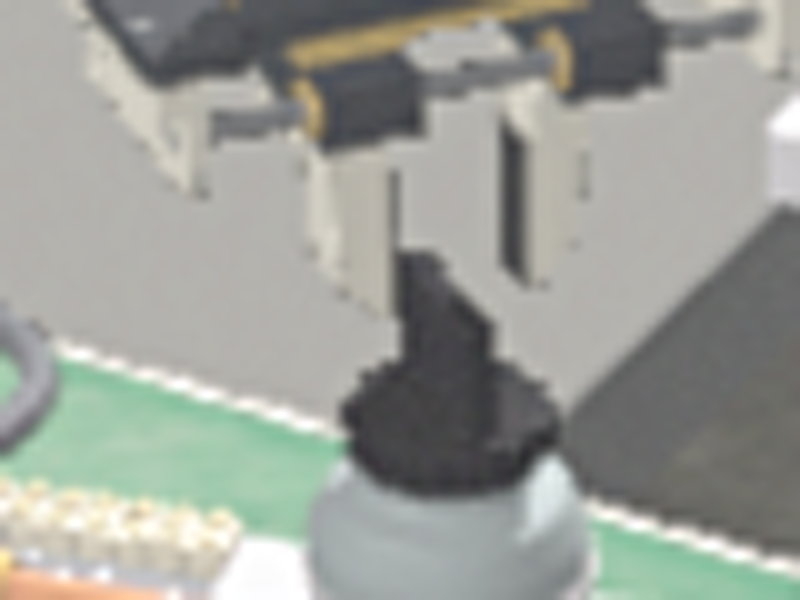

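Confirmed: with TCP at 143 the tips (scene zoom (390,315) and (540,285)) are level with the bar top, and the bar is centred between them. So the fingertips sit above the reported TCP, and I continue down in small steps.

>>> carry_out(
  xyz=[
    [0, 0, 0.1],
    [0, 0, 0.1],
    [0, 0, 0.1],
    [0, 0, 0],
  ],
  dr=[
    [0, 0, 0],
    [0, 0, 0],
    [0, 0, 0],
    [0, 0, 0],
  ],
)

```text
time: 6.98
tool_pos: [518.6, -71.9, 124.8]
tcp_rot: [-3.14, 0.0, 0.911]
contact_force: [0.6, -0.3, 0.6]
grip_width: 36.6
```

```bash
python3 - <<'E'
from h import *
c=capture('wrist'); a=c['image'][200:350,235:415]; a=np.clip(255*(a/255.)**.45,0,255).astype('uint8'); cv2.imwrite('pics/w5z.png',cv2.resize(a,(720,600),interpolation=cv2.INTER_CUBIC))
c=capture('scene');a=c['image'][170:230,260:340];a=np.clip(255*(a/255.)**.6,0,255).astype('uint8');cv2.imwrite('pics/s5.png',cv2.resize(a,(800,600),interpolation=cv2.INTER_CUBIC))
E
```

```text
(no output)
```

View pics/w5z.png

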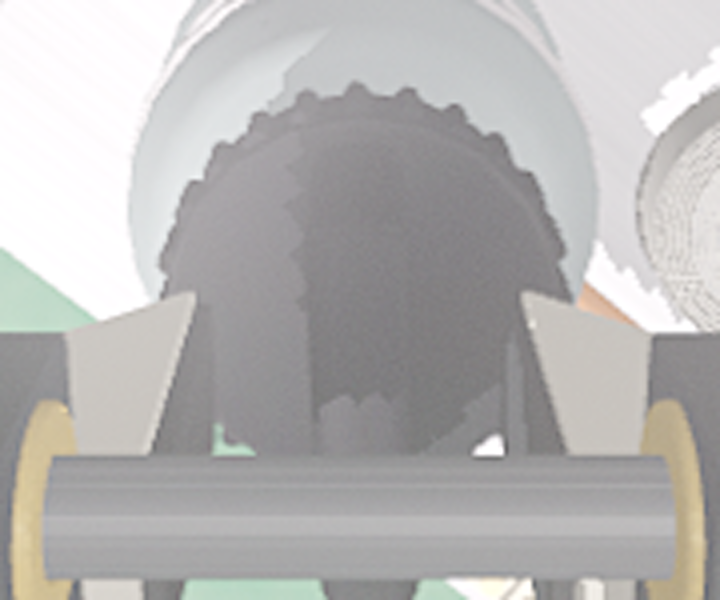

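View pics/s5.png

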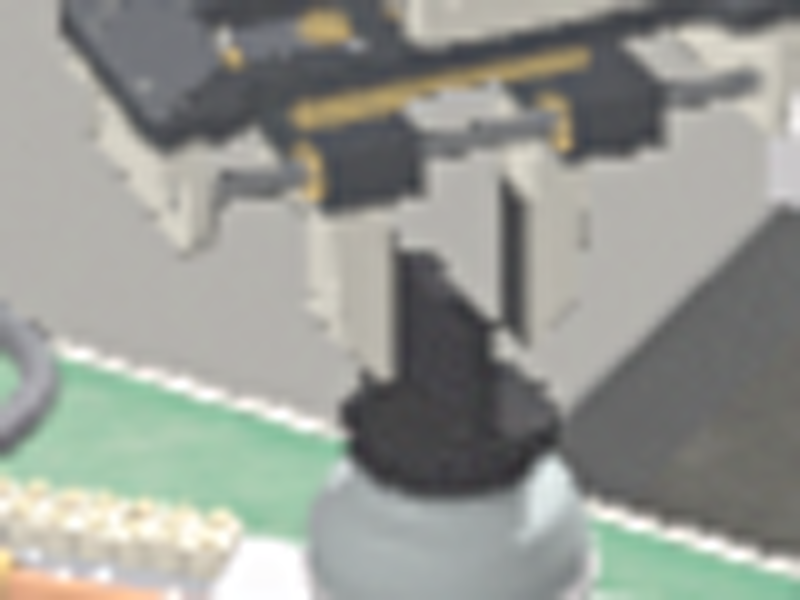

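The fingers now straddle the bar (tips ~18 mm below its top). I'll close on it.

>>> carry_out(
  xyz=[
    [0, 0, 0.05],
    [0, 0, 0],
    [0, 0, 0],
    [0, 0, 0],
    [0, 0, 0],
    [0, 0, 0],
  ],
  dr=[
    [0, 0, 0],
    [0, 0, 0],
    [0, 0, 0],
    [0, 0, 0],
    [0, 0, 0],
    [0, 0, 0],
  ],
  gripper=-1,
)

```text
time: 7.82
tool_pos: [519.3, -72.2, 122.6]
tcp_rot: [3.141, -0.0, 0.911]
contact_force: [1.8, -1.1, -0.9]
grip_width: 12.0
```

Gripped at 12.0 mm. I'll turn it clockwise (+tool z).

>>> carry_out(
  xyz=[
    [0, 0, 0],
    [0, 0, 0],
    [0, 0, 0],
    [0, 0, 0],
    [0, 0, 0],
  ],
  dr=[
    [0, 0, 0.8],
    [0, 0, 0.8],
    [0, 0, 0.8],
    [0, 0, 0.8],
    [0, 0, 0],
  ],
)

```text
time: 8.45
tool_pos: [518.9, -71.7, 122.6]
tcp_rot: [-3.141, -0.0, 0.465]
contact_force: [-0.7, 1.3, 0.9]
grip_width: 11.5
```

```bash
python3 -c "
from plant import *
o=get_obs();print(o['moment'],o['contact_force'],o['tcp_rot'],o['grip_width'])"
```

```text
[ 0.16173458  0.15814561 -0.08315276] [-0.68316683  1.32000971  0.87986788] [-3.14086437e+00 -1.88511140e-06  4.64675942e-01] 11.541872018131576
```

>>> carry_out(
  xyz=[
    [0, 0, 0],
    [0, 0, 0],
    [0, 0, 0],
  ],
  dr=[
    [0, 0, 0.7],
    [0, 0, 0.7],
    [0, 0, 0],
  ],
)

```text
time: 8.82
tool_pos: [518.8, -71.4, 122.6]
tcp_rot: [-3.14, 0.0, 0.271]
contact_force: [-1.1, 2.7, 1.9]
grip_width: 11.8
```

```bash
python3 -c "
from plant import *
o=get_obs();print(o['moment'],o['contact_force'],o['tcp_rot'],o['grip_width'])"
```

```text
[ 0.49919273  0.26129017 -0.11954619] [-1.08977886  2.72516761  1.91603496] [-3.14044388e+00  2.18272081e-04  2.71059159e-01] 11.750749001044257
```

>>> carry_out(
  xyz=[
    [0, 0, 0],
    [0, 0, 0],
  ],
  dr=[
    [0, 0, 0.4],
    [0, 0, 0],
  ],
)

```text
time: 9.07
tool_pos: [518.7, -71.4, 122.5]
tcp_rot: [-3.14, 0.0, 0.216]
contact_force: [-0.7, 4.8, 3.2]
grip_width: 11.6
```

```bash
python3 -c "
from plant import *
o=get_obs();print(o['moment'],o['contact_force'],o['tcp_rot'],o['grip_width'])"
```

```text
[ 0.73679589  0.35779855 -0.06289704] [-0.74934289  4.82984279  3.15953565] [-3.14038389e+00  3.50060404e-04  2.15736436e-01] 11.577242244121894
```

>>> carry_out(
  xyz=[
    [0, -0.02, 0],
    [0, 0, 0],
    [0, 0, 0],
  ],
  dr=[
    [0, 0, 0.25],
    [0, 0, 0.25],
    [0, 0, 0],
  ],
)

```text
time: 9.45
tool_pos: [518.8, -71.2, 122.6]
tcp_rot: [3.141, 0.0, 0.143]
contact_force: [-1.6, -1.5, 1.8]
grip_width: 12.1
```

```bash
python3 -c "
from plant import *
o=get_obs();print(o['moment'],o['contact_force'],o['tcp_rot'],o['grip_width'])"
```

```text
[-0.17493669  0.37735696  0.60693513] [-1.61498785 -1.50424229  1.76609683] [3.14084886e+00 9.29154521e-05 1.43426277e-01] 12.11083870103192
```

>>> carry_out(
  xyz=[
    [0, 0, 0],
    [0, 0, 0],
  ],
  dr=[
    [0, 0, 0.2],
    [0, 0, 0],
  ],
)

```text
time: 9.7
tool_pos: [518.8, -71.2, 122.6]
tcp_rot: [3.141, 0.0, 0.115]
contact_force: [-2.0, -2.0, 2.2]
grip_width: 12.8
```

```bash
python3 - <<'E'
from h import *
o=get_obs();print(o['moment'],o['contact_force'],o['tcp_rot'],o['grip_width'])
c=capture('wrist'); cv2.imwrite('pics/w6.png',c['image'])
E
```

```text
[-0.39373421  0.42369624  0.73579004] [-1.9610138  -1.96161333  2.21291692] [3.14096281e+00 4.57196715e-05 1.14963881e-01] 12.77142693545068
```

View pics/w6.png

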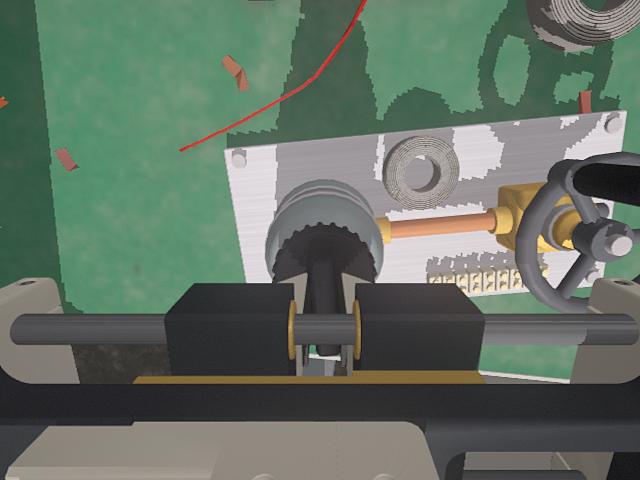

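The cap is at its stop: moment jumped to 0.6–0.74 N·m and the pads began to twist round the bar (12.8 mm). Release, lift and check.

>>> carry_out(
  xyz=[
    [0, 0, 0],
    [0, 0, 0],
    [0, 0, 0],
    [0, 0, -0.4],
    [0, 0, -0.5],
    [0, 0, -0.3],
    [0, 0, 0],
  ],
  dr=[
    [0, 0, 0],
    [0, 0, 0],
    [0, 0, 0],
    [0, 0, 0],
    [0, 0, 0],
    [0, 0, 0],
    [0, 0, 0],
  ],
  gripper=0,
)

```text
time: 10.62
tool_pos: [519.6, -70.9, 195.7]
tcp_rot: [3.141, -0.003, 0.115]
contact_force: [-0.5, -0.4, -0.6]
grip_width: 46.1
```

>>> carry_out(
  xyz=[
    [0, 0.4, 0],
    [0, 0.5, 0],
    [0, 0.3, 0],
    [0, 0, 0],
  ],
  dr=[
    [0, 0, 0],
    [0, 0, 0],
    [0, 0, 0],
    [0, 0, 0],
  ],
)

```text
time: 11.12
tool_pos: [526.8, -143.1, 193.6]
tcp_rot: [-3.141, 0.001, 0.113]
contact_force: [0.6, 0.4, 0.6]
grip_width: 46.0
```

```bash
python3 - <<'E'
from h import *
c=capture('wrist'); cv2.imwrite('pics/w7.png',c['image']); print(get_obs()['tool_pos'])
a=c['image'][100:350,:320]; a=np.clip(255*(a/255.)**.5,0,255).astype('uint8'); cv2.imwrite('pics/w7z.png',cv2.resize(a,(768,600),interpolation=cv2.INTER_CUBIC))
for n,p in dict(cap=(519,-71.5,154),capc=(519,-71.5,118),hub=(554.6,-240.3,98),hnd=(590,-209,128)).items(): print(n,proj(c,p))
E
```

```text
[ 526.69572724 -142.20891135  193.79367803]
cap (np.float64(216.1130811972292), np.float64(260.41553321880065))
capc (np.float64(230.8889348491961), np.float64(244.27680152343703))
hub (np.float64(451.03781000018165), np.float64(217.38977728713417))
hnd (np.float64(432.90593584172143), np.float64(171.32986620100206))
```

View pics/w7.png

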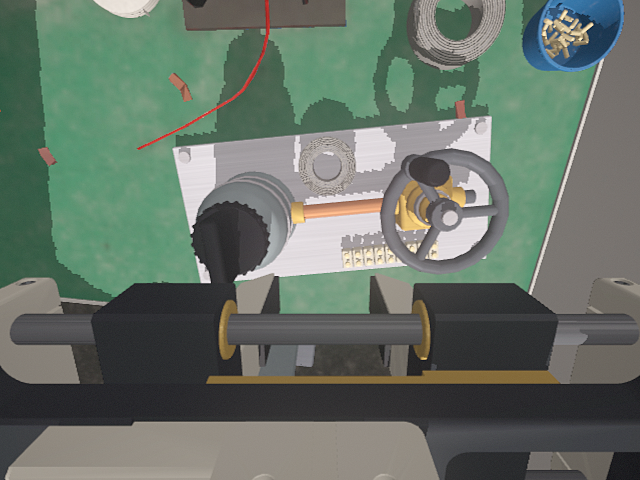

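View pics/w7z.png

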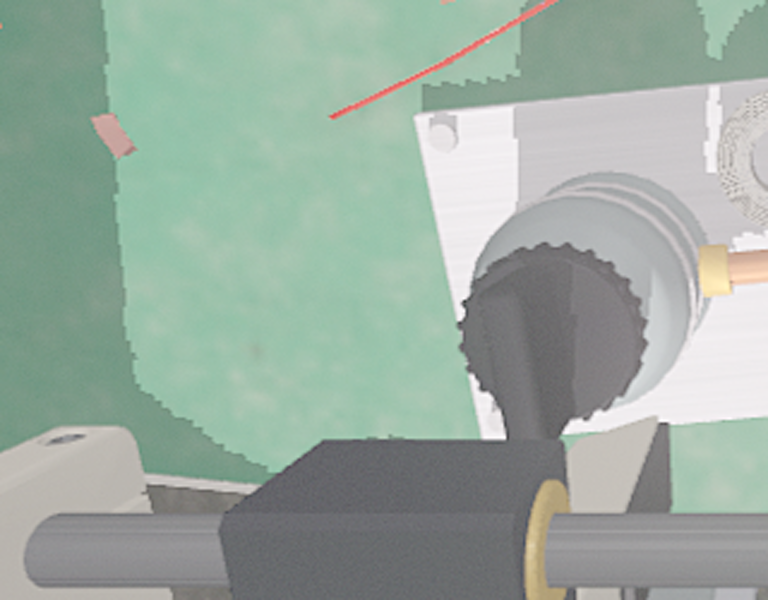

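```bash
python3 - <<'E'
from h import *
c=capture('wrist');s=2.4
f=lambda p:((p[0]+.5)/s-.5,(p[1]+.5)/s-.5+100)
def di(a,b,z):
    A=onz(c,*f(a),z);B=onz(c,*f(b),z);e=A-B;print(A.round(1),B.round(1),np.arctan2(e[1],e[0]))
di((483,292),(505,437),154);di((522,290),(560,436),154);di((415,118),(482,440),10)
g=lambda u,v,z:onz(c,u,v,z).round(1)
A=onz(c,176,149,10);B=onz(c,491,116,10);e=A-B;print('plate',np.arctan2(e[1],e[0])-np.pi/2)
print('wheel centre',g(445,211,98),'ellipse',g((381+508)/2,(149+274)/2,92)); print('handle top',g(431,166,150),g(440,184,104))
E
python3 - <<'E'
import cv2
a=cv2.imread('pics/w7.png')[130:290,360:530];cv2.imwrite('pics/w7w.png',cv2.resize(a,(637,600),interpolation=cv2.INTER_CUBIC))
E
```

```text
[544.  -60.4 154. ] [503.2 -67.  154. ] 0.16050507862796987
[545.7 -70.6 154. ] [505.2 -82.2 154. ] 0.27844022764897663
[576.6  19.2  10. ] [432.6 -10.6  10. ] 0.2044581554992876
plate 0.21289987178071978
wheel centre [ 559.2 -233.6   98. ] ellipse [ 557.8 -235.6   92. ]
handle top [ 594.1 -199.2  150. ] [ 580.2 -223.1  104. ]
```

View pics/w7w.png

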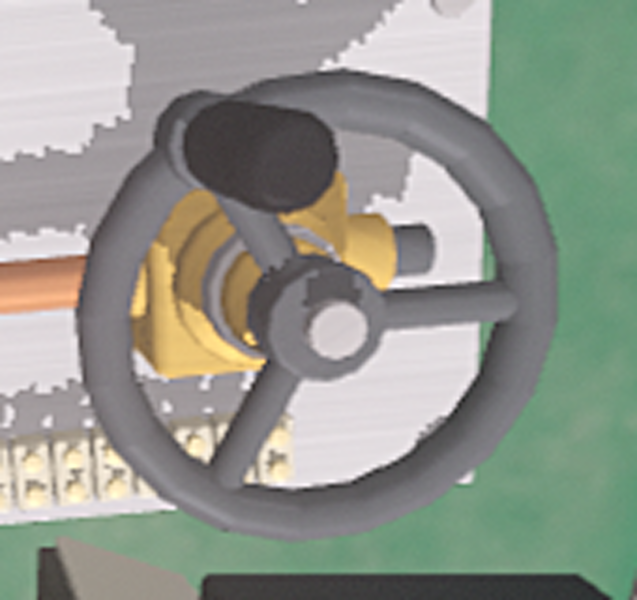

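```bash
python3 - <<'E'
from h import *
c=capture('wrist'); t=capture('top'); cv2.imwrite('pics/t8.png',cv2.resize(t['image'][210:320,330:480],(750,550),interpolation=cv2.INTER_CUBIC))
f=lambda p:((p[0]+.5)/3.75-.5+360,(p[1]+.5)/3.75-.5+130)
print(onz(c,*f((222,140)),104),onz(c,*f((297,162)),150),onz(c,*f((260,152)),127))
ft=lambda p:((p[0]+.5)/5-.5+330,(p[1]+.5)/5-.5+210)
print('tri hub', tri(c,f((317,304)),t,ft((562.5,222))))
print('tri handle mid', tri(c,f((260,152)),t,ft((515,147))))
# wheel rim fit by casting outline points at z92
for p in((78,304),(556,290),(317,70),(310,538)): print(onz(c,*f(p),92).round(1))
print(get_obs()['tool_pos'],get_obs()['tcp_rot'])
E
```

```text
[ 590.93584037 -204.31483205  104.        ] [ 590.63887663 -204.44243624  150.        ] [ 590.51004963 -205.19221066  127.        ]
tri hub (array([ 555.97134659, -243.07505861,   72.63366246]), np.float64(2.1579548961077855))
tri handle mid (array([ 590.6729804 , -211.14008886,  111.99864451]), np.float64(3.0002259310306174))
[ 552.6 -183.3   92. ]
[ 567.4 -285.4   92. ]
[ 606.6 -224.4   92. ]
[ 504.9 -244.7   92. ]
[ 526.89713127 -141.43626914  194.35775215] [-3.14098001e+00  2.47733432e-04  1.15531825e-01]
```

>>> carry_out(
  xyz=[
    [0.3, 0.4, 0],
    [0.4, 0.5, 0],
    [0.23, 0.3, 0],
    [0, 0, 0],
  ],
  dr=[
    [0, 0, 0],
    [0, 0, 0],
    [0, 0, 0],
    [0, 0, 0],
  ],
)

```text
time: 11.82
tool_pos: [591.2, -207.5, 193.9]
tcp_rot: [-3.141, 0.0, 0.115]
contact_force: [-0.2, 0.7, -0.6]
grip_width: 46.1
```

```bash
python3 - <<'E'
from h import *
o=get_obs();print(o['tool_pos'])
c=capture('wrist'); a=c['image'][180:400,150:500]; a=np.clip(255*(a/255.)**.6,0,255).astype('uint8'); cv2.imwrite('pics/w9z.png',cv2.resize(a,(700,440)))
c=capture('scene');a=c['image'][150:250,200:330];cv2.imwrite('pics/s9.png',cv2.resize(a,(780,600),interpolation=cv2.INTER_CUBIC))
E
```

```text
[ 591.18556165 -207.50319655  193.90135786]
```

View pics/w9z.png

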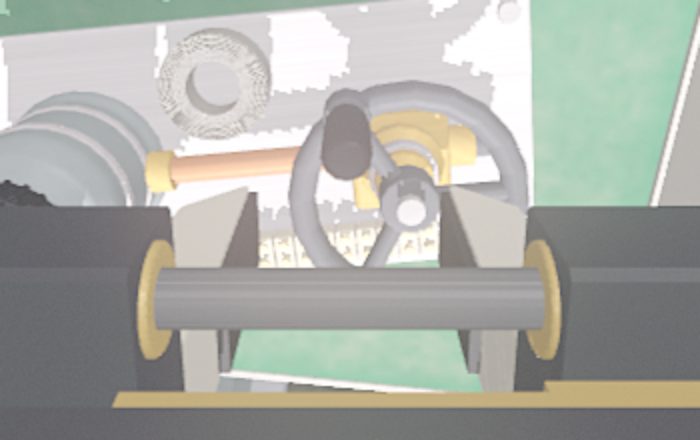

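View pics/s9.png

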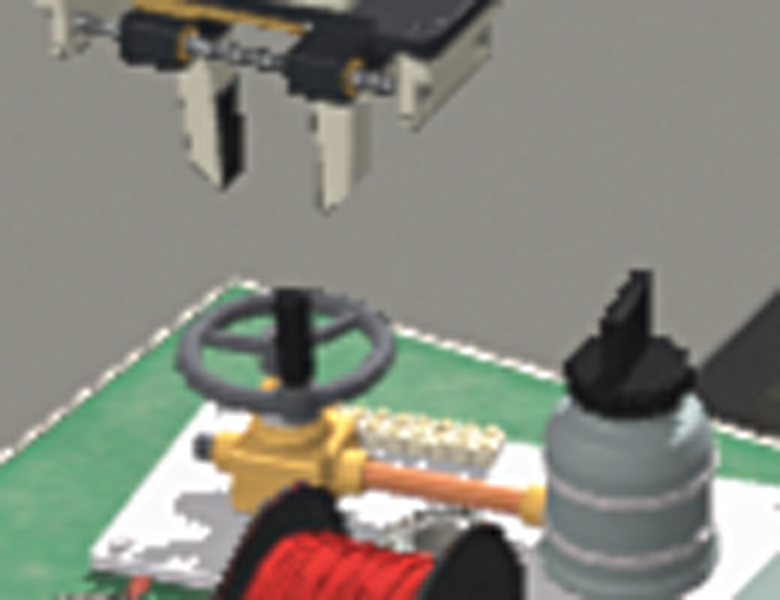

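>>> carry_out(
  xyz=[
    [0, 0, 0.3],
    [0, 0, 0.35],
    [0, 0, 0.15],
    [0, 0, 0],
  ],
  dr=[
    [0, 0, 0],
    [0, 0, 0],
    [0, 0, 0],
    [0, 0, 0],
  ],
)

```text
time: 12.42
tool_pos: [590.3, -206.8, 146.4]
tcp_rot: [-3.141, 0.001, 0.115]
contact_force: [-0.5, -0.7, 0.9]
grip_width: 46.0
```

```bash
python3 - <<'E'
from h import *
o=get_obs();print(o['tool_pos'])
c=capture('wrist'); a=c['image'][180:400,150:500]; a=np.clip(255*(a/255.)**.6,0,255).astype('uint8'); cv2.imwrite('pics/w10z.png',cv2.resize(a,(700,440)))
print([np.round([(proj(c,(x,-206,150))[0]-150)*2,(proj(c,(x,-206,150))[1]-180)*2]) for x in(582,587,591,595,600)])
c=capture('scene');a=c['image'][150:250,200:330];cv2.imwrite('pics/s10.png',cv2.resize(a,(780,600),interpolation=cv2.INTER_CUBIC))
E
```

```text
[ 590.31499548 -206.79283625  146.44017385]
[array([347., 245.]), array([349., 228.]), array([351., 215.]), array([352., 201.]), array([355., 183.])]
```

View pics/w10z.png

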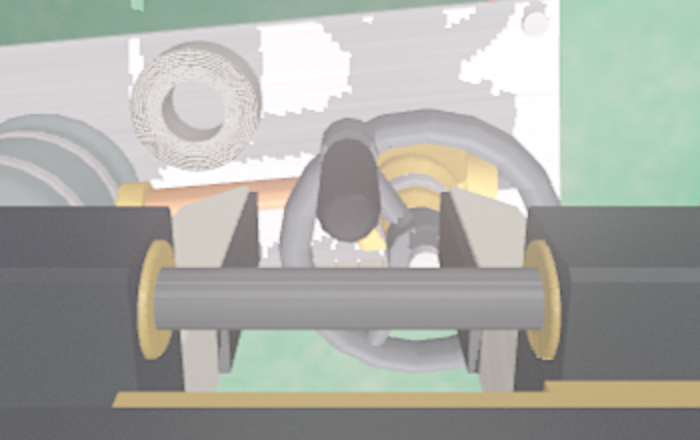

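View pics/s10.png

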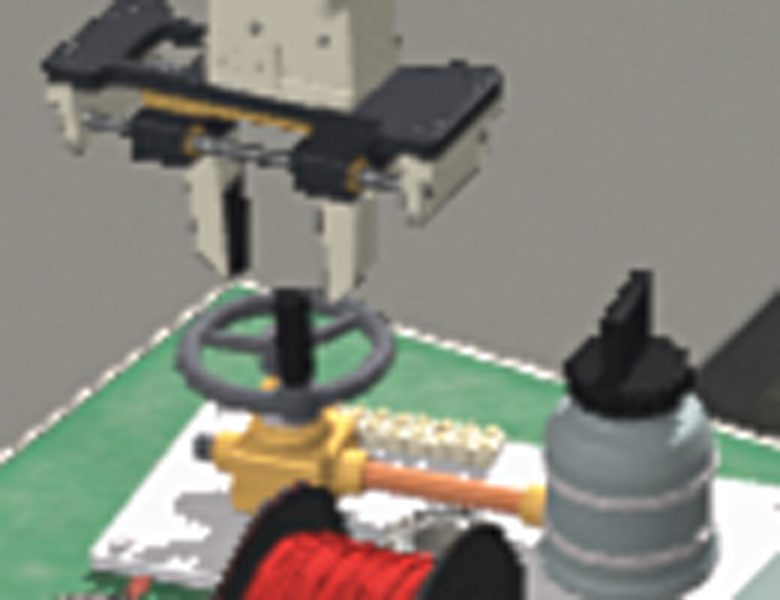

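Handle top at zoom (349,215) matches TCP x≈591 and is centred between the fingers. I'll descend and grip.

>>> carry_out(
  xyz=[
    [0.01, 0, 0.25],
    [0, 0, 0.3],
    [0, 0, 0.15],
    [0, 0, 0],
  ],
  dr=[
    [0, 0, 0],
    [0, 0, 0],
    [0, 0, 0],
    [0, 0, 0],
  ],
)

```text
time: 13.02
tool_pos: [590.9, -207.3, 103.6]
tcp_rot: [-3.141, 0.001, 0.115]
contact_force: [0.6, 0.9, -0.4]
grip_width: 45.5
```

>>> carry_out(
  xyz=[
    [0, 0, 0],
    [0, 0, 0],
    [0, 0, 0],
    [0, 0, 0],
    [0, 0, 0],
    [0, 0, 0],
  ],
  dr=[
    [0, 0, 0],
    [0, 0, 0],
    [0, 0, 0],
    [0, 0, 0],
    [0, 0, 0],
    [0, 0, 0],
  ],
  gripper=-1,
)

```text
time: 13.78
tool_pos: [591.6, -207.3, 104.9]
tcp_rot: [3.141, -0.001, 0.115]
contact_force: [0.3, 0.9, 2.8]
grip_width: 17.3
```

```bash
python3 - <<'E'
from h import *
o=get_obs();print(o['tool_pos'],o['contact_force'],o['moment'],o['grip_width'])
c=capture('scene');a=c['image'][150:250,200:330];cv2.imwrite('pics/s11.png',cv2.resize(a,(780,600),interpolation=cv2.INTER_CUBIC))
E
```

```text
[ 591.57818248 -207.3371611   104.91386857] [0.26966076 0.92795924 2.82475762] [0.18753667 0.14376336 0.01038157] 17.28173487963579
```

View pics/s11.png

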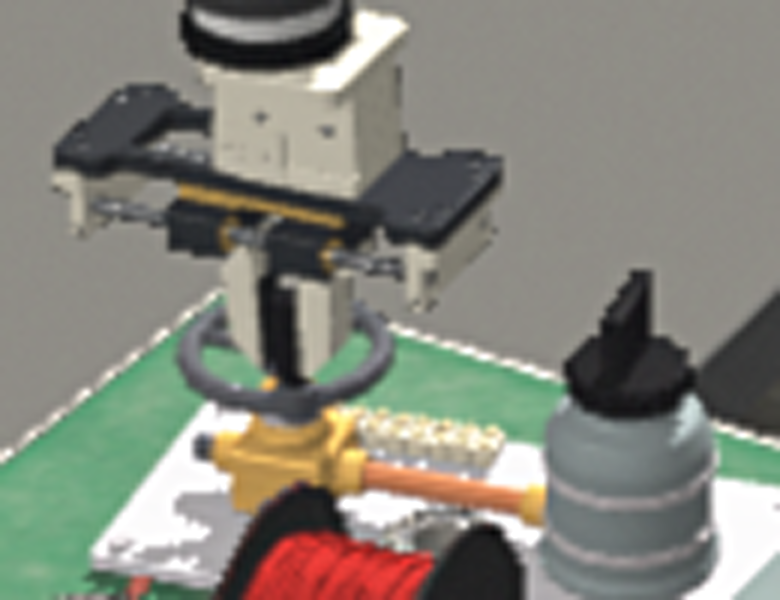

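Gripped at 17.3 mm, with the handle between the pads. Next is a small planner that turns arc angles into tool-axis row numbers.

```bash
cat > arc.py <<'E'
import numpy as np
th=.115;X=np.array([np.cos(th),np.sin(th)]);Y=np.array([np.sin(th),-np.cos(th)])
def plan(cmd,ctr,r,angs):
    cmd=np.array(cmd,float);ctr=np.array(ctr);out=[]
    for a in angs:
        d=ctr+r*np.array([np.cos(a),np.sin(a)])-cmd
        n=np.round([d@X/60,d@Y/60],2); cmd=cmd+60*(n[0]*X+n[1]*Y); out.append([float(n[0]),float(n[1]),0])
    print(out); print('cmd',cmd.round(2),'end ang',round(float(np.arctan2(*(cmd-ctr)[::-1])),3))
    return cmd
def ang(p,ctr): return np.arctan2(p[1]-ctr[1],p[0]-ctr[0])
E
python3 - <<'E'
from arc import *
c=(555.8,-238);p=np.array((591.2,-207.3));r=np.linalg.norm(p-c);a=ang(p,c);print(r,a)
plan(p,c,r,[a-.1,a-.25,a-.4,a-.55,a-.7,a-.8,a-.8])
E
```

```text
46.857763497631915 0.7144132445637708
[[0.04, 0.07, 0], [0.05, 0.1, 0], [0.03, 0.12, 0], [0.02, 0.11, 0], [-0.01, 0.12, 0], [-0.01, 0.08, 0], [0.0, -0.0, 0]]
cmd [ 602.48 -242.24] end ang -0.09
```

>>> carry_out(
  xyz=[
    [0.04, 0.07, 0],
    [0.05, 0.1, 0],
    [0.03, 0.12, 0],
    [0.02, 0.11, 0],
    [0, 0, 0],
  ],
  dr=[
    [0, 0, 0],
    [0, 0, 0],
    [0, 0, 0],
    [0, 0, 0],
    [0, 0, 0],
  ],
)

```text
time: 14.45
tool_pos: [602.3, -232.1, 104.9]
tcp_rot: [3.14, 0.0, 0.114]
contact_force: [-2.5, -0.8, 5.5]
grip_width: 17.1
```

```bash
python3 -c "
from plant import *
o=get_obs();print(o['tool_pos'],o['contact_force'],o['moment'],o['grip_width'])"
```

```text
[ 602.33416049 -232.06053051  104.87265161] [-2.54320403 -0.82448516  5.45968888] [-0.20361528  0.53588167 -0.02119222] 17.116409166508394
```

```bash
python3 - <<'E'
from arc import *
c=(555.6,-238);p=np.array((591.2,-207.3))
for r in [[0.04, 0.07], [0.05, 0.1], [0.03, 0.12], [0.02, 0.11]]: p=p+60*(r[0]*X+r[1]*Y)
a=ang(p,c);print(p,a,np.linalg.norm(p-c))
plan(p,c,46.5,[a-.15*i for i in range(1,8)])
E
```

```text
[ 602.29843671 -230.17760264] 0.16596790216104515 47.34906431567807
[[-0.02, 0.12, 0], [-0.02, 0.11, 0], [-0.03, 0.11, 0], [-0.06, 0.1, 0], [-0.06, 0.1, 0], [-0.09, 0.08, 0], [-0.09, 0.07, 0]]
cmd [ 585.   -273.85] end ang -0.884
```

>>> carry_out(
  xyz=[
    [-0.02, 0.12, -0.01],
    [-0.02, 0.11, 0],
    [-0.03, 0.11, 0],
    [-0.06, 0.1, 0],
    [-0.06, 0.1, 0],
    [-0.09, 0.08, 0],
    [-0.09, 0.07, 0],
    [0, 0, 0],
  ],
  dr=[
    [0, 0, 0],
    [0, 0, 0],
    [0, 0, 0],
    [0, 0, 0],
    [0, 0, 0],
    [0, 0, 0],
    [0, 0, 0],
    [0, 0, 0],
  ],
)

```text
time: 15.45
tool_pos: [583.9, -274.2, 104.9]
tcp_rot: [-3.141, 0.002, 0.114]
contact_force: [-4.7, 2.7, 2.7]
grip_width: 17.7
```

```bash
python3 -c "
from plant import *
o=get_obs();print(o['tool_pos'],o['contact_force'],o['moment'],o['grip_width'])"
```

```text
[ 583.88217905 -274.23474479  104.87438765] [-4.70977699  2.67693617  2.73857095] [ 0.45556995  0.8213883  -0.01586338] 17.67807847087343
```

```bash
python3 - <<'E'
from arc import *
from scipy.optimize import least_squares
P=np.array([(591.3,-207.3),(602.3,-232.1),(583.9,-274.2)])
s=least_squares(lambda c:np.linalg.norm(P-c,axis=1)-46,(555,-238));print(s.x,s.fun)
c=(554.3,-238.5);p=np.array((584.5,-274.0));a=ang(p,c);print(a,np.linalg.norm(p-c))
plan(p,c,46.,[a-.15*i for i in range(1,8)])
E
```

```text
[ 556.51495893 -237.29521803] [-0.06839664  0.07884847 -0.04454976]
-0.8658935655017046 46.60783195987561
[[-0.11, 0.05, 0], [-0.1, 0.04, 0], [-0.12, 0.02, 0], [-0.11, 0.01, 0], [-0.11, -0.01, 0], [-0.12, -0.03, 0], [-0.1, -0.04, 0]]
cmd [ 538.88 -281.69] end ang -1.914
```

```bash
python3 - <<'E'
from arc import *
c=(556.3,-237.4);p=np.array((584.4,-274.0));a=ang(p,c);print(a,np.linalg.norm(p-c))
plan(p,c,46.,[a-.15*i for i in range(1,8)])
E
```

```text
-0.916025647435465 46.14293011935849
[[-0.1, 0.05, 0], [-0.11, 0.04, 0], [-0.12, 0.01, 0], [-0.11, 0.01, 0], [-0.12, -0.02, 0], [-0.11, -0.03, 0], [-0.1, -0.05, 0]]
cmd [ 538.57 -279.9 ] end ang -1.966
```

>>> carry_out(
  xyz=[
    [-0.1, 0.05, 0],
    [-0.11, 0.04, 0],
    [-0.12, 0.01, 0],
    [-0.11, 0.01, 0],
    [-0.12, -0.02, 0],
    [-0.11, -0.03, 0],
    [-0.1, -0.05, 0],
    [0, 0, 0],
  ],
  dr=[
    [0, 0, 0],
    [0, 0, 0],
    [0, 0, 0],
    [0, 0, 0],
    [0, 0, 0],
    [0, 0, 0],
    [0, 0, 0],
    [0, 0, 0],
  ],
)

```text
time: 16.45
tool_pos: [538.5, -279.6, 104.9]
tcp_rot: [-3.141, 0.001, 0.115]
contact_force: [-0.2, 5.3, -0.9]
grip_width: 17.4
```

```bash
python3 - <<'E'
from arc import *
from plant import *
o=get_obs();print(o['tool_pos'],o['contact_force'],o['grip_width'])
from scipy.optimize import least_squares
P=np.array([(591.3,-207.3),(602.3,-232.1),(583.9,-274.2),o['tool_pos'][:2]])
s=least_squares(lambda c:np.linalg.norm(P-c,axis=1)-46,(555,-238));print(s.x,s.fun)
c=s.x;p=P[3];a=ang(p,c);print(a,np.linalg.norm(p-c))
plan(p,c,46.,[a-.15*i for i in range(1,5)])
E
```

```text
[ 538.507357   -279.56859383  104.91560107] [-0.15894556  5.25003752 -0.87840565] 17.438931074740186
[ 556.51912747 -237.27197914] [-0.08672711  0.07209197 -0.02836847 -0.02797058]
-1.9733818502663525 45.97202942458563
[[-0.1, -0.06, 0], [-0.08, -0.08, 0], [-0.07, -0.09, 0], [-0.06, -0.1, 0]]
cmd [ 517.76 -262.03] end ang -2.573
```

>>> carry_out(
  xyz=[
    [-0.1, -0.06, 0],
    [-0.08, -0.08, 0],
    [-0.07, -0.09, 0],
    [-0.06, -0.1, 0],
    [0, 0, 0],
  ],
  dr=[
    [0, 0, 0],
    [0, 0, 0],
    [0, 0, 0],
    [0, 0, 0],
    [0, 0, 0],
  ],
)

```text
time: 17.08
tool_pos: [517.6, -261.7, 105.0]
tcp_rot: [-3.141, 0.002, 0.115]
contact_force: [-0.3, 1.9, -2.9]
grip_width: 17.4
```

```bash
cat > st.py <<'E'
from arc import *
from plant import *
import sys
c=np.array((556.52,-237.27))
o=get_obs();p=o['tool_pos'][:2];F=o['contact_force'][:2];a=ang(p,c);u=np.array((np.cos(a),np.sin(a)));t=np.array((-u[1],u[0]))
print('t',o['time'],'pos',o['tool_pos'].round(2),'ang',a.round(4),'r',np.linalg.norm(p-c).round(2),'Frad',(F@u).round(2),'Fccw',(F@t).round(2),'Fz',o['contact_force'][2].round(1),'w',o['grip_width'].round(1))
if len(sys.argv)>2: plan(p,c,46.,[a+float(sys.argv[1])*i for i in range(1,int(sys.argv[2])+1)])
E
python3 st.py -0.1 3
```

```text
Traceback (most recent call last):
  File "st.py", line 6, in <module>
    print('t',o['time'],'pos',o['tool_pos'].round(2),'ang',a.round(4),'r',np.linalg.norm(p-c).round(2),'Frad',(F@u).round(2),'Fccw',(F@t).round(2),'Fz',o['contact_force'][2].round(1),'w',o['grip_width'].round(1))
                                                                                                                                                                                           ^^^^^^^^^^^^^^^^^^^^^
AttributeError: 'float' object has no attribute 'round'
```

```bash
sed -i "s/o\['grip_width'\].round(1)/round(o['grip_width'],1)/" st.py; python3 st.py -0.1 3
```

```text
t 17.075 pos [ 517.63 -261.72  104.97] ang -2.5804 r 45.94 Frad -0.75 Fccw -1.76 Fz -2.9 w 17.4
[[-0.03, -0.07, 0], [-0.02, -0.07, 0], [-0.02, -0.08, 0]]
cmd [ 511.94 -249.09] end ang -2.882
```

>>> carry_out(
  xyz=[
    [-0.03, -0.07, 0],
    [-0.02, -0.07, 0],
    [0, 0, 0],
  ],
  dr=[
    [0, 0, 0],
    [0, 0, 0],
    [0, 0, 0],
  ],
)

```text
time: 17.45
tool_pos: [513.8, -254.0, 105.0]
tcp_rot: [-3.141, 0.001, 0.115]
contact_force: [-3.4, -1.5, -3.2]
grip_width: 17.2
```

```bash
python3 st.py -0.05 2
```

```text
t 17.45 pos [ 513.81 -254.02  104.97] ang -2.7679 r 45.88 Frad 3.68 Fccw 0.17 Fz -3.2 w 17.2
[[-0.01, -0.04, 0], [-0.01, -0.03, 0]]
cmd [ 512.13 -249.98] end ang -2.863
```

>>> carry_out(
  xyz=[
    [-0.01, -0.04, 0],
    [-0.01, -0.04, 0],
    [0, 0, 0],
  ],
  dr=[
    [0, 0, 0],
    [0, 0, 0],
    [0, 0, 0],
  ],
)

```text
time: 17.82
tool_pos: [512.3, -249.4, 105.0]
tcp_rot: [-3.141, 0.001, 0.115]
contact_force: [-4.1, -1.8, -2.7]
grip_width: 17.2
```

```bash
python3 st.py -0.05 2
```

```text
t 17.825 pos [ 512.33 -249.41  105.  ] ang -2.8734 r 45.82 Frad 4.41 Fccw 0.63 Fz -2.7 w 17.2
[[-0.01, -0.04, 0], [-0.0, -0.04, 0]]
cmd [ 511.19 -244.71] end ang -2.979
```

>>> carry_out(
  xyz=[
    [0, -0.03, 0],
    [0, 0, 0],
  ],
  dr=[
    [0, 0, 0],
    [0, 0, 0],
  ],
)

```text
time: 18.08
tool_pos: [511.9, -247.8, 105.0]
tcp_rot: [-3.141, 0.001, 0.115]
contact_force: [-5.9, -2.3, -2.3]
grip_width: 16.9
```

```bash
python3 st.py
```

```text
t 18.075 pos [ 511.93 -247.79  104.99] ang -2.9099 r 45.81 Frad 6.3 Fccw 0.88 Fz -2.3 w 16.9
```

>>> carry_out(
  xyz=[
    [-0.01, -0.03, 0],
    [0, 0, 0],
  ],
  dr=[
    [0, 0, 0],
    [0, 0, 0],
  ],
)

```text
time: 18.32
tool_pos: [511.6, -246.5, 105.0]
tcp_rot: [3.141, 0.0, 0.115]
contact_force: [-4.4, -4.5, -4.3]
grip_width: 17.2
```

```bash
python3 st.py
```

```text
t 18.325 pos [ 511.63 -246.51  105.02] ang -2.9387 r 45.83 Frad 5.21 Fccw 3.53 Fz -4.3 w 17.2
```

>>> carry_out(
  xyz=[
    [0, -0.03, 0],
    [0, 0, 0],
  ],
  dr=[
    [0, 0, 0],
    [0, 0, 0],
  ],
)

```text
time: 18.58
tool_pos: [511.7, -246.4, 105.1]
tcp_rot: [3.138, -0.0, 0.115]
contact_force: [-4.4, -10.2, -5.8]
grip_width: 17.2
```

```bash
python3 st.py
```

```text
t 18.575 pos [ 511.65 -246.39  105.06] ang -2.9411 r 45.78 Frad 6.34 Fccw 9.11 Fz -5.8 w 17.2
```

>>> carry_out(
  xyz=[
    [0, -0.04, 0],
    [0, 0, 0],
    [0, 0, 0],
  ],
  dr=[
    [0, 0, 0],
    [0, 0, 0],
    [0, 0, 0],
  ],
)

```text
time: 18.95
tool_pos: [511.7, -246.2, 105.1]
tcp_rot: [3.135, -0.001, 0.115]
contact_force: [-3.7, -16.9, -9.1]
grip_width: 17.1
```

```bash
python3 st.py; python3 - <<'E'
from h import *
c=capture('wrist');cv2.imwrite('pics/w12.png',c['image'])
t=capture('top');a=t['image'][210:320,330:480];cv2.imwrite('pics/t12.png',cv2.resize(a,(750,550),interpolation=cv2.INTER_CUBIC))
c=capture('scene');a=c['image'][150:250,200:330];cv2.imwrite('pics/s12.png',cv2.resize(a,(780,600),interpolation=cv2.INTER_CUBIC))
E
```

```text
t 18.95 pos [ 511.67 -246.24  105.1 ] ang -2.9442 r 45.74 Frad 6.95 Fccw 15.81 Fz -9.1 w 17.1
```

View pics/w12.png

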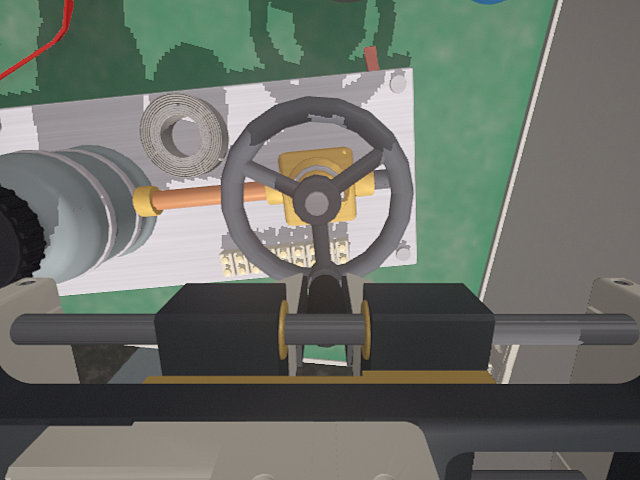

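View pics/s12.png

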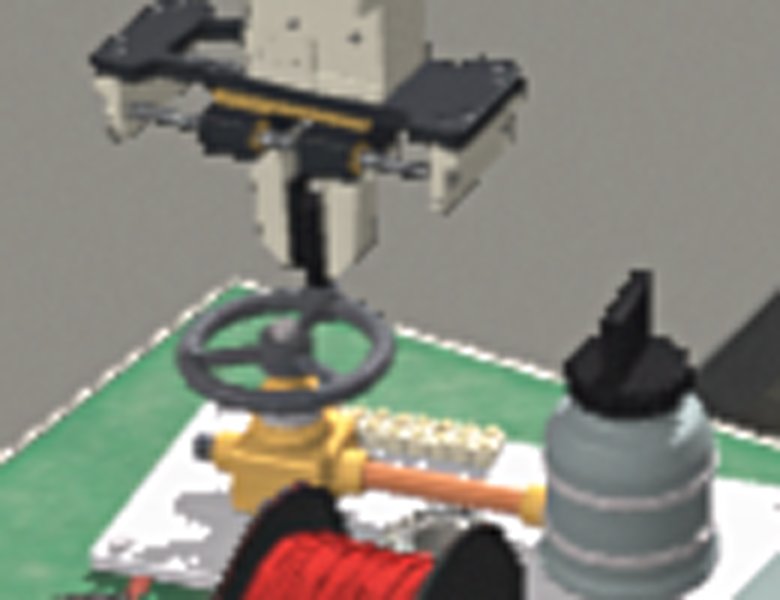

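The stop is confirmed: position stalls at (511.65,-246.4), angle −2.939, while the counter-force rises 3.5→9→16 N. The images show the handle on the plate's −x side and the cap still home. Next I plan the 4π counterclockwise, back to this same position.

```bash
cat > p2.py <<'E'
from arc import *
import contextlib,io
c=np.array((556.5,-237.3));cmd=np.array((512.4,-241.0));a0=-2.939
angs=[a0+.1]+[a0+.2*i for i in range(1,60)]
for k in range(0,60,8):
    cmd=plan(cmd,c,46.,angs[k:k+8])
E
python3 p2.py
```

```text
[[-0.02, 0.17, 0], [0.02, 0.07, 0], [0.06, 0.14, 0], [0.08, 0.13, 0], [0.11, 0.11, 0], [0.13, 0.08, 0], [0.14, 0.06, 0], [0.15, 0.03, 0]]
cmd [ 557.77 -283.47] end ang -1.543
[[0.16, -0.01, 0], [0.15, -0.03, 0], [0.14, -0.06, 0], [0.12, -0.09, 0], [0.11, -0.11, 0], [0.08, -0.13, 0], [0.05, -0.14, 0], [0.02, -0.16, 0]]
cmd [ 602.22 -234.25] end ang 0.067
[[-0.0, -0.15, 0], [-0.04, -0.15, 0], [-0.07, -0.14, 0], [-0.09, -0.12, 0], [-0.11, -0.1, 0], [-0.14, -0.08, 0], [-0.14, -0.04, 0], [-0.15, -0.02, 0]]
cmd [ 552.6  -191.66] end ang 1.656
[[-0.16, 0.01, 0], [-0.14, 0.04, 0], [-0.14, 0.07, 0], [-0.12, 0.1, 0], [-0.1, 0.11, 0], [-0.07, 0.14, 0], [-0.04, 0.14, 0], [-0.02, 0.16, 0]]
cmd [ 510.82 -242.99] end ang -3.018
[[0.02, 0.15, 0], [0.04, 0.14, 0], [0.08, 0.14, 0], [0.1, 0.12, 0], [0.12, 0.09, 0], [0.13, 0.07, 0], [0.15, 0.04, 0], [0.15, 0.01, 0]]
cmd [ 563.14 -282.85] end ang -1.426
[[0.15, -0.02, 0], [0.15, -0.05, 0], [0.13, -0.08, 0], [0.11, -0.1, 0], [0.1, -0.12, 0], [0.06, -0.14, 0], [0.04, -0.15, 0], [0.0, -0.16, 0]]
cmd [ 601.6  -228.88] end ang 0.184
[[-0.02, -0.15, 0], [-0.06, -0.14, 0], [-0.08, -0.13, 0], [-0.1, -0.11, 0], [-0.13, -0.09, 0], [-0.14, -0.06, 0], [-0.15, -0.03, 0], [-0.15, -0.0, 0]]
cmd [ 547.24 -192.28] end ang 1.774
[[-0.15, 0.03, 0], [-0.14, 0.06, 0], [-0.13, 0.08, 0], [-0.11, 0.11, 0]]
cmd [ 517.58 -212.62] end ang 2.576
```

>>> carry_out(
  xyz=[
    [-0.02, 0.1, 0],
    [0, 0.07, 0],
    [0.02, 0.07, 0],
    [0.06, 0.14, 0],
    [0.08, 0.13, 0],
    [0.11, 0.11, 0],
    [0.13, 0.08, 0],
  ],
  dr=[
    [0, 0, 0],
    [0, 0, 0],
    [0, 0, 0],
    [0, 0, 0],
    [0, 0, 0],
    [0, 0, 0],
    [0, 0, 0],
  ],
)

```text
time: 19.98
tool_pos: [539.2, -279.9, 105.0]
tcp_rot: [-3.139, 0.0, 0.115]
contact_force: [0.8, 7.0, -2.2]
grip_width: 17.6
```

```bash
python3 st.py
```

```text
t 19.975 pos [ 539.2  -279.87  104.99] ang -1.9569 r 45.98 Frad -6.74 Fccw -1.92 Fz -2.2 w 17.6
```

>>> carry_out(
  xyz=[
    [0.14, 0.05, 0],
    [0.15, 0.03, 0],
    [0.16, -0.01, 0],
    [0.15, -0.03, 0],
    [0.14, -0.06, 0],
    [0.12, -0.09, 0],
    [0.11, -0.11, 0],
    [0.08, -0.13, 0],
  ],
  dr=[
    [0, 0, 0],
    [0, 0, 0],
    [0, 0, 0],
    [0, 0, 0],
    [0, 0, 0],
    [0, 0, 0],
    [0, 0, 0],
    [0, 0, 0],
  ],
)

```text
time: 20.98
tool_pos: [599.7, -253.0, 105.0]
tcp_rot: [3.141, -0.001, 0.115]
contact_force: [-1.1, -3.2, -5.1]
grip_width: 17.2
```

```bash
python3 st.py
```

```text
t 20.975 pos [ 599.72 -253.02  105.04] ang -0.3497 r 45.99 Frad 0.03 Fccw -3.38 Fz -5.1 w 17.2
```

>>> carry_out(
  xyz=[
    [0.05, -0.14, 0],
    [0.02, -0.16, 0],
    [0, -0.15, 0],
    [-0.04, -0.15, 0],
    [-0.07, -0.14, 0],
    [-0.09, -0.12, 0],
    [-0.11, -0.1, 0],
  ],
  dr=[
    [0, 0, 0],
    [0, 0, 0],
    [0, 0, 0],
    [0, 0, 0],
    [0, 0, 0],
    [0, 0, 0],
    [0, 0, 0],
  ],
)

```text
time: 21.85
tool_pos: [577.7, -196.4, 105.1]
tcp_rot: [-3.141, -0.0, 0.115]
contact_force: [2.6, 1.0, -7.9]
grip_width: 17.4
```

```bash
python3 st.py
```

```text
t 21.85 pos [ 577.67 -196.35  105.06] ang 1.0938 r 46.06 Frad 2.07 Fccw -1.84 Fz -7.9 w 17.4
```

>>> carry_out(
  xyz=[
    [-0.14, -0.08, 0.01],
    [-0.14, -0.04, 0],
    [-0.15, -0.02, 0],
    [-0.16, 0.01, 0],
    [-0.14, 0.04, 0],
    [-0.14, 0.07, 0],
    [-0.12, 0.1, 0],
  ],
  dr=[
    [0, 0, 0],
    [0, 0, 0],
    [0, 0, 0],
    [0, 0, 0],
    [0, 0, 0],
    [0, 0, 0],
    [0, 0, 0],
  ],
)

```text
time: 22.72
tool_pos: [519.4, -209.9, 105.0]
tcp_rot: [3.141, -0.001, 0.115]
contact_force: [1.4, 0.4, -1.0]
grip_width: 17.8
```

```bash
python3 st.py
```

```text
t 22.725 pos [ 519.43 -209.93  104.96] ang 2.5065 r 46.08 Frad -0.92 Fccw -1.16 Fz -1.0 w 17.8
```

>>> carry_out(
  xyz=[
    [-0.1, 0.11, 0],
    [-0.07, 0.14, 0],
    [-0.04, 0.14, 0],
    [-0.02, 0.16, 0],
    [0.02, 0.15, 0],
    [0.04, 0.14, 0],
    [0.08, 0.14, 0],
    [0.1, 0.12, 0],
  ],
  dr=[
    [0, 0, 0],
    [0, 0, 0],
    [0, 0, 0],
    [0, 0, 0],
    [0, 0, 0],
    [0, 0, 0],
    [0, 0, 0],
    [0, 0, 0],
  ],
)

```text
time: 23.72
tool_pos: [528.2, -273.7, 104.8]
tcp_rot: [-3.139, -0.001, 0.115]
contact_force: [3.9, 8.8, 4.7]
grip_width: 17.4
```

```bash
python3 st.py
```

```text
t 23.725 pos [ 528.23 -273.69  104.83] ang -2.2312 r 46.12 Frad -9.33 Fccw -2.26 Fz 4.7 w 17.4
```

>>> carry_out(
  xyz=[
    [0.12, 0.07, 0],
    [0.13, 0.06, 0],
    [0.15, 0.04, 0],
    [0.15, 0.01, 0],
    [0.15, -0.02, 0],
    [0.15, -0.05, 0],
    [0.13, -0.08, 0],
    [0.11, -0.1, 0],
  ],
  dr=[
    [0, 0, 0],
    [0, 0, 0],
    [0, 0, 0],
    [0, 0, 0],
    [0, 0, 0],
    [0, 0, 0],
    [0, 0, 0],
    [0, 0, 0],
  ],
)

```text
time: 24.72
tool_pos: [593.9, -263.9, 104.9]
tcp_rot: [3.139, -0.003, 0.115]
contact_force: [1.9, -4.1, 3.4]
grip_width: 17.0
```

```bash
python3 st.py
```

```text
t 24.725 pos [ 593.9  -263.93  104.93] ang -0.6195 r 45.91 Frad 3.92 Fccw -2.27 Fz 3.4 w 17.0
```

>>> carry_out(
  xyz=[
    [0.1, -0.12, 0],
    [0.06, -0.13, 0],
    [0.04, -0.14, 0],
    [0, -0.16, 0],
    [-0.02, -0.15, 0],
    [-0.06, -0.14, 0],
    [-0.08, -0.13, 0],
    [-0.1, -0.11, 0],
  ],
  dr=[
    [0, 0, 0],
    [0, 0, 0],
    [0, 0, 0],
    [0, 0, 0],
    [0, 0, 0],
    [0, 0, 0],
    [0, 0, 0],
    [0, 0, 0],
  ],
)

```text
time: 25.72
tool_pos: [580.9, -198.0, 104.8]
tcp_rot: [-3.141, 0.0, 0.115]
contact_force: [0.5, -4.1, 6.6]
grip_width: 17.4
```

```bash
python3 st.py
```

```text
t 25.725 pos [ 580.91 -198.02  104.82] ang 1.0149 r 46.21 Frad -3.18 Fccw -2.59 Fz 6.6 w 17.4
```

```bash
python3 st.py 0.2 8
```

```text
t 25.725 pos [ 580.91 -198.02  104.82] ang 1.0149 r 46.21 Frad -3.18 Fccw -2.59 Fz 6.6 w 17.4
[[-0.13, -0.08, 0], [-0.14, -0.06, 0], [-0.15, -0.02, 0], [-0.16, 0.0, 0], [-0.15, 0.04, 0], [-0.14, 0.06, 0], [-0.12, 0.09, 0], [-0.1, 0.11, 0]]
cmd [ 516.9  -213.87] end ang 2.608
```

>>> carry_out(
  xyz=[
    [-0.13, -0.08, -0.01],
    [-0.14, -0.06, 0],
    [-0.15, -0.02, 0],
    [-0.16, 0, 0],
    [-0.15, 0.04, 0],
    [-0.14, 0.06, 0],
    [-0.12, 0.09, 0],
    [-0.1, 0.11, 0],
  ],
  dr=[
    [0, 0, 0],
    [0, 0, 0],
    [0, 0, 0],
    [0, 0, 0],
    [0, 0, 0],
    [0, 0, 0],
    [0, 0, 0],
    [0, 0, 0],
  ],
)

```text
time: 26.72
tool_pos: [516.2, -215.2, 104.9]
tcp_rot: [-3.141, 0.001, 0.115]
contact_force: [-1.6, 2.7, 3.8]
grip_width: 16.8
```

```bash
python3 st.py 0.15 5
```

```text
t 26.725 pos [ 516.16 -215.15  104.86] ang 2.6402 r 46.02 Frad 2.71 Fccw -1.6 Fz 3.8 w 16.8
[[-0.06, 0.1, 0], [-0.04, 0.1, 0], [-0.03, 0.12, 0], [-0.01, 0.11, 0], [0.01, 0.12, 0]]
cmd [ 512.2  -248.83] end ang -2.886
```

>>> carry_out(
  xyz=[
    [-0.06, 0.1, 0],
    [-0.04, 0.1, 0],
    [-0.03, 0.12, 0],
    [-0.01, 0.11, 0],
    [0, 0, 0],
  ],
  dr=[
    [0, 0, 0],
    [0, 0, 0],
    [0, 0, 0],
    [0, 0, 0],
    [0, 0, 0],
  ],
)

```text
time: 27.35
tool_pos: [511.1, -243.1, 104.9]
tcp_rot: [3.14, 0.002, 0.114]
contact_force: [-5.1, -3.0, 3.8]
grip_width: 17.5
```

```bash
python3 st.py 0.05 2
```

```text
t 27.35 pos [ 511.06 -243.11  104.88] ang -3.0138 r 45.84 Frad 5.48 Fccw 2.3 Fz 3.8 w 17.5
[[-0.0, 0.04, 0], [0.0, 0.04, 0]]
cmd [ 511.61 -247.88] end ang -2.91
```

>>> carry_out(
  xyz=[
    [0, 0.04, 0],
    [0, 0.02, 0],
    [0, 0, 0],
    [0, 0, 0],
  ],
  dr=[
    [0, 0, 0],
    [0, 0, 0],
    [0, 0, 0],
    [0, 0, 0],
  ],
)

```text
time: 27.85
tool_pos: [511.5, -245.8, 104.9]
tcp_rot: [3.141, 0.002, 0.115]
contact_force: [-5.7, 0.0, 4.8]
grip_width: 17.2
```

```bash
python3 st.py
```

```text
t 27.85 pos [ 511.47 -245.77  104.88] ang -2.955 r 45.84 Frad 5.55 Fccw -1.05 Fz 4.8 w 17.2
```

>>> carry_out(
  xyz=[
    [-0.01, 0.01, 0.0],
    [0, 0, 0],
    [0, 0, 0],
    [0, 0, 0],
  ],
  dr=[
    [0, 0, 0],
    [0, 0, 0],
    [0, 0, 0],
    [0, 0, 0],
  ],
)

```text
time: 28.35
tool_pos: [511.5, -246.1, 104.9]
tcp_rot: [3.141, 0.001, 0.115]
contact_force: [-4.7, -2.5, 1.7]
grip_width: 17.1
```

```bash
python3 st.py; python3 - <<'E'
from h import *
c=capture('wrist');cv2.imwrite('pics/w13.png',c['image'])
c=capture('scene');a=c['image'][150:250,200:330];cv2.imwrite('pics/s13.png',cv2.resize(a,(780,600),interpolation=cv2.INTER_CUBIC))
d=cv2.absdiff(cv2.imread('pics/w12.png'),cv2.imread('pics/w13.png'));print(d.mean())
E
python3 st.py
```

```text
t 28.35 pos [ 511.53 -246.06  104.93] ang -2.9487 r 45.84 Frad 5.1 Fccw 1.54 Fz 1.7 w 17.1
3.905542534722222
t 28.45 pos [ 511.51 -246.06  104.93] ang -2.9488 r 45.85 Frad 4.56 Fccw 1.5 Fz 2.2 w 17.7
```

View pics/w13.png

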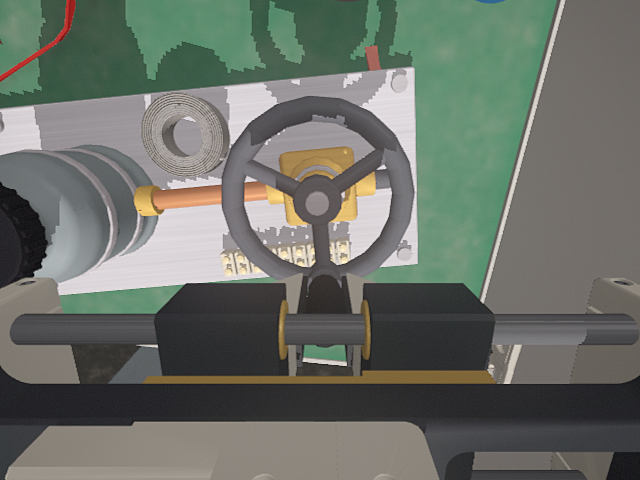

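View pics/s13.png

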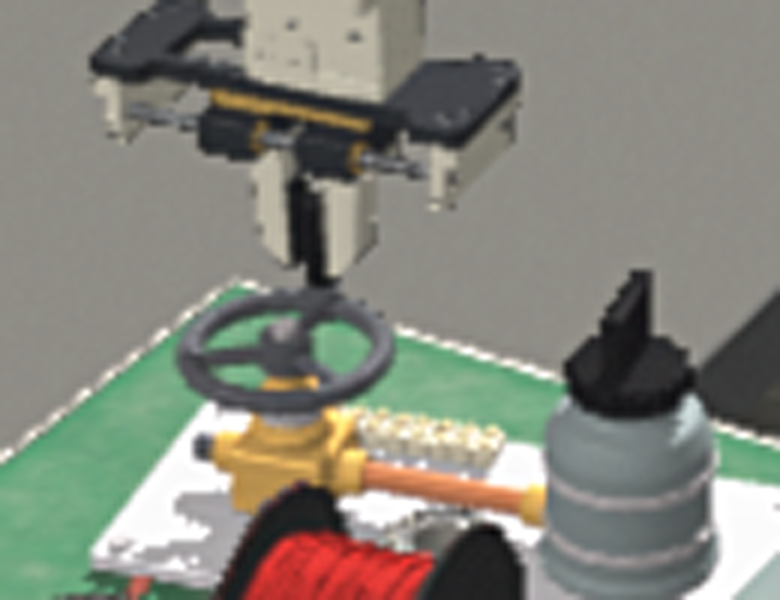

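>>> carry_out(
  xyz=[
    [0, 0.01, 0],
    [0, 0, 0],
    [0, 0, 0],
    [0, 0, 0],
  ],
  dr=[
    [0, 0, 0],
    [0, 0, 0],
    [0, 0, 0],
    [0, 0, 0],
  ],
)

```text
time: 28.95
tool_pos: [511.5, -246.1, 104.9]
tcp_rot: [-3.141, 0.001, 0.115]
contact_force: [-5.7, -0.9, 2.0]
grip_width: 17.1
```

```bash
python3 st.py
```

```text
t 28.95 pos [ 511.54 -246.08  104.94] ang -2.9481 r 45.84 Frad 5.73 Fccw -0.17 Fz 2.0 w 17.1
```

>>> carry_out(
  xyz=[
    [0, 0.01, 0],
    [0, 0, 0],
    [0, 0, 0],
    [0, 0, 0],
  ],
  dr=[
    [0, 0, 0],
    [0, 0, 0],
    [0, 0, 0],
    [0, 0, 0],
  ],
)

```text
time: 29.45
tool_pos: [511.6, -246.4, 104.9]
tcp_rot: [-3.141, 0.001, 0.115]
contact_force: [-6.0, 0.6, 2.2]
grip_width: 17.6
```

```bash
python3 st.py; python3 - <<'E'
from h import *
t=capture('wrist')
a=t['image'];b=cv2.imread('pics/w7.png')
c=capture('top');cv2.imwrite('pics/t14.png',cv2.resize(c['image'][130:320,330:500],(680,600)))
o=get_obs();print(o['dq'].round(4),o['time'])
E
```

```text
t 29.45 pos [ 511.58 -246.37  104.92] ang -2.9418 r 45.86 Frad 5.73 Fccw -1.78 Fz 2.2 w 17.6
[ 0.0021 -0.0004  0.0018  0.0019  0.001   0.0008] 29.55
```

View pics/t14.png

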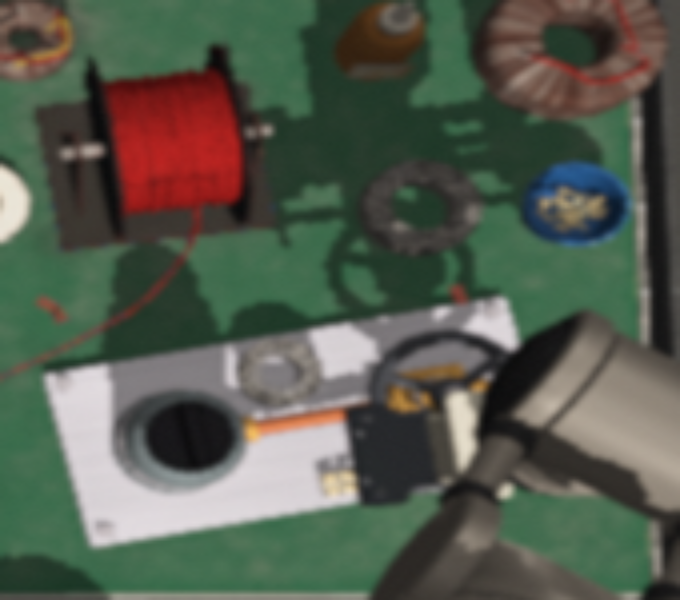

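The TCP is back within 0.003 rad of the stop position after two turns. In the top view the cap bar is square to the pipe and the loose parts have not moved. Handing in.

```bash
python3 -c "
from plant import *
print(close_job())"
```

```text
the job is handed in; nothing more can be done
None
```

The job is handed in after 29.6 s on the robot's clock. The cap was screwed home first, then the wheel was turned shut and backed off two full turns, with the gripper still holding the handle.

- **Cap:** it was turned clockwise until the moment rose from about 0.1 to 0.74 N·m. Afterwards the bar measured about 0.22 rad against the plate's 0.20–0.21, so it is home within measuring error. The last top view still shows it square to the pipe.
- **Wheel:** I turned it clockwise to a firm stop, where the position stalled while the force rose from 3.5 to 16 N. The handle angle there was −2.939 rad, close to the −2.94 expected from the plate.
- **Back-off:** it then went two full turns counterclockwise. The handle ended at −2.942 rad, so the setting is within about 0.003 rad of two turns, taking the stop as −2.939. It was at rest, with 17.6 mm between the pads and about 6 N left on the gripper.
- **Loose parts:** the ring cores, terminal strip and tub look unmoved in the last pictures. I did not check the side cutters, screwdriver or scissors again; the arm did not work near them.

**What disagreed:**
- The first close on the cap shut on air. The real fingertips sit about 8–11 mm above the reported TCP, not 22 mm ahead of it. I went lower and re-gripped.
- The wrist and top cameras differed by about 4 mm on the wheel's position. I used a circle fitted to the arm's own motion instead.

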